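Put a stone setter's four things back in their own holders

TASK

Put the four things on the bench away in the holders made for them: the brass block in the square tray, the black loupe in the small round dish, the powder jar upright in the large round dish, and the side cutters flat on the black pad, lying over the white outline with their jaws on the outline's jaws. The block, the loupe and the jar must stand flat on the floor of their holder, inside its rim, and all four must be let go.

Things in the scene. Friction and masses are not known exactly. Their poses are not given: they have to be found in the camera images.
- punch_block: Plain brass block, 30 x 30 mm and 22 mm high, about 0.17 kg, standing loose. Origin: centre of its underside; z up, x and y along its sides.
- loupe: Black eye loupe, an upright round barrel 28 mm in diameter and 21 mm high, about 0.03 kg, standing loose. Origin: centre of its underside, z up.
- jar: Closed glass jar of pale orange powder with a brass-coloured lid (fixed to it), upright, 45 mm in diameter and 53 mm high, about 0.08 kg, loose. Origin: centre of its underside, z up.
- cutters: Rigid side cutters, two blue grips, grey jaws, lying flat and loose, 106 mm long, 12 mm thick, 0.085 kg. Origin: middle of the length, on the underside; z up; y is the long axis: jaw tip at y = -53 mm, grip ends at y = +53 mm. From y = 20 to 53 mm the grips are 48 mm wide over both: pinch both along x, e.g. at y = 35 mm. Jaws point roughly away from the robot at every start, here and on the outline.
- cutters_jaws (a point): Point on the jaws of the side cutters, on their centre line, 45 mm from the cutters' origin towards the jaw tip, 6 mm above the underside.
- square_tray: Dark wooden square tray with a blue floor, fixed to the bench: outside 58 x 58 mm, inside 46 x 46 mm, rim 8 mm above the bench, floor 3 mm above the bench. Home of the brass block. Origin: centre of its underside, at bench level; x and y along its sides.
- small_dish: Small round aluminium dish with a brown cork floor, fixed to the bench: outside diameter 56 mm, inside 44 mm, rim 8 mm above the bench, floor 3 mm above it. Home of the loupe. Origin: centre of its underside, at bench level.
- large_dish: Large round pale wooden dish with a green floor, fixed to the bench: outside diameter 73 mm, inside 61 mm, rim 8 mm above the bench, floor 3 mm above it. Home of the powder jar. Origin: centre of its underside, at bench level.
- cutters_pad: Flat black rubber pad, fixed, 68 x 122 mm, 4 mm thick, no rim, with the white outline of the side cutters on it. Origin: centre of its underside, at bench level, below the middle of the outline; long axis y: the outline's jaws towards y = -, its two grips towards y = +. Cutters exactly on the outline have the pad's axes, and its origin but 4 mm higher.
- outline_jaws (a point): Point on the jaws of the white outline, on its centre line, 45 mm from the pad's origin towards the jaw tip, on the pad's top.
Mind the look-alikes: they are no part of the job. What is shaped like the loupe but blue is not meant.

How it is judged:
By the outcome, as a careful person would: the job done as asked, in the order asked, and still so for the second after the job is handed in, with the robot touching nothing.
It also fails if it takes over 96 s, if anything falls off the work surface, if the arm or the gripper's body presses on something with over 40 N, if the wrist force passes 120 N, or if a joint passes its speed limit or range.

ROBOT

A 7-joint arm with a two-finger parallel gripper is mounted at the origin on a cart in front of the work surface, level with it; the furniture and walls round the work are solid. World frame = base frame: x ahead of the robot, y to its left, z up, the work surface at z = 0. Lengths are in m, angles in rad, forces in N, time in s.
With the tool pointing down it reaches from about 0.425 to 0.875 m from the base axis. Payload 9.9 kg.
Tool frame: the origin (TCP) lies on the centre line of the jaws, within the pads' length; the fingertips stand 14 mm ahead of it and the grasp point (between the pads) lies 5 mm behind it (arm.tip_extent is the distance from the TCP to the fingertips, in m); x points along the fingers, z is the direction in which the jaws open and shut, and the axes are right-handed (so a half turn about x gives the same grasp; the last joint's range is limited). The gripper opens to 85 mm and grips with 20 to 120 N. Pads are 22 mm wide; open, the fingers measure 114 mm over their backs; the gripper's body (76 mm by 85 mm) begins 54 mm behind the grasp point. The pads swing forward as they close: fully open they stand 13 mm farther back than shut.
Start: joints at [1.094, 0.576, 0.025, 1.437, -0.015, 1.129, -0.057], TCP at [0.258, -0.624, 0.245] pointing down, gripper open.
Joint ranges: [-2.76, 2.76], [-0.34, 2.15], [-1.52, 1.57], [0.19, 2.46], [-1.09, 4.23], [0.17, 1.99], [-2.82, 2.82]. Speed limits (rad/s): [2.22, 2.22, 3.01, 3.01, 3.14, 3.14, 3.14].

INTERFACE

Orientations are given as a unit quaternion [x, y, z, w].
In Python, from workcell import arm gives the robot as it stands.
- The arm moves only by the tool arm_command, never from a script. Its argument "rows" is one flat list of numbers, 5 for each row, row after row: the finger opening in m, from 0 to 0.0854, then the shift along the tool's x, y, z in m, then the turn about the tool's x in degrees. A call has 1 to 12 rows; each row is the pose to reach, as a shift and turn from the pose measured when the call began, along the tool's axes at that moment; what a row does not reach only later rows make up. A row lasts 1/10 s, in which the tool goes at most 50 mm and 8.59 degrees, less where a joint would pass 70% of its speed; a pose out of reach is approached as far as the arm can. A call with a gripper value outside its range is refused whole. The fingers move at their own pace and stop on an object; "squeeze" is the grip in N (left out, the last holds). Time passes only in rows, so rows that repeat a pose let the fingers close. It gives the time, the measured TCP pose, the force and the opening at its end, in the units of the state.
- arm.read_state(): the state, without advancing time (a new reading comes with each control period).
- arm.get_image(name): name is "side" or "top"; returns the picture (480x640x3 uint8, blue, green, red); there is no depth.
- arm.get_calibration(name): a dict with "fx", "fy", "cx", "cy" (pixels), "T" (4x4, takes a point from camera to world coordinates). Camera axes: x right, y down, z forward; pixel columns grow to the right and rows downward; lengths in m; the calibration is good to about 2 mm. A picture is of the moment at which its call begins. get_calibration takes no time and is no camera call.
- arm.close_job(): hands the job in, once; it reports no verdict.
The state is a dict: "time": time; "qpos": joint angles; "joint_vel": joint speeds; "tau": joint torques, N m; "tool_pos": TCP position; "ee_rot": TCP orientation; "contact_force": force on the tool from outside, world axes, zero at the start; "ft_torque": the same for the moment, N m; "grip_width": finger opening in m.
Only numpy, scipy, OpenCV 4.12 (cv2) and the standard library are available. Lean on these libraries where they do the work, as an engineer would, in place of code of your own. Each camera call takes 0.05 s, during which the arm holds its last target.

## Working session

There is one attempt and no reset: what is moved stays moved. The work goes in short steps, Python scripts to look and compute and a tool call to move; the robot and the scene stay as the last step left them, time stands still between calls to the robot, and variables do not carry over. Pictures are saved under pics/ and viewed, and the job is handed in when it is done.

Besides the shell and the picture viewer there is one more tool, called after "Call:" as name(argument=value, ...), one argument or row to a line, values as JSON. arm_command: Moves the arm, as the interface text tells. Its arguments: {"type":"object","properties":{"rows":{"type":"array","items":{"type":"number"}},"squeeze":{"type":"number"}},"required":["rows"]}

```bash
mkdir -p pics; ls; python3 - <<'E'
from workcell import arm
import cv2,numpy as np
print(arm.read_state())
for n in("top","side"):
    cv2.imwrite(f"pics/{n}0.png",arm.get_image(n)); print(n,arm.get_calibration(n))
print(arm.tip_extent)
E
```

```text
pics
{'time': 0.0, 'qpos': array([ 1.09420162,  0.57656481,  0.02482739,  1.43789215, -0.01500552,
        1.12897467, -0.0564811 ]), 'joint_vel': array([ 0.0008977 , -0.00014451, -0.00066075,  0.00018049, -0.00121084,
        0.00044436, -0.00247988]), 'tau': array([-1.50666368e-03, -7.65784478e+01,  2.24967621e+00, -2.85982168e+01,
        1.52285438e-02,  1.27794486e-02, -4.27250939e-05]), 'tool_pos': array([ 0.25823002, -0.62320362,  0.24442586]), 'ee_rot': array([ 0.39310333,  0.58846948, -0.39249701,  0.58746876]), 'contact_force': array([-0.32822166, -0.99226129,  0.73409343]), 'ft_torque': array([ 0.00347285, -0.04005056,  0.0008742 ]), 'grip_width': 0.08519313334070279}
top {'fx': 472.0643620669576, 'fy': 472.0643620669576, 'cx': 319.93599213530297, 'cy': 231.2285006283252, 'T': array([[-0.00399395, -0.98991662,  0.14159493,  0.41065116],
       [-0.99978118,  0.00686039,  0.01976157,  0.00574859],
       [-0.0205337 , -0.14148502, -0.98972741,  0.89249394],
       [ 0.        ,  0.        ,  0.        ,  1.        ]])}
side {'fx': 549.755385283182, 'fy': 549.755385283182, 'cx': 318.2945804135816, 'cy': 243.3065320669415, 'T': array([[ 0.9758772 , -0.14814665,  0.16036289,  0.38403615],
       [-0.21795531, -0.61865245,  0.75482755, -0.76902384],
       [-0.01261628, -0.77157094, -0.63601817,  0.67660911],
       [ 0.        ,  0.        ,  0.        ,  1.        ]])}
0.014
```

View pics/top0.png

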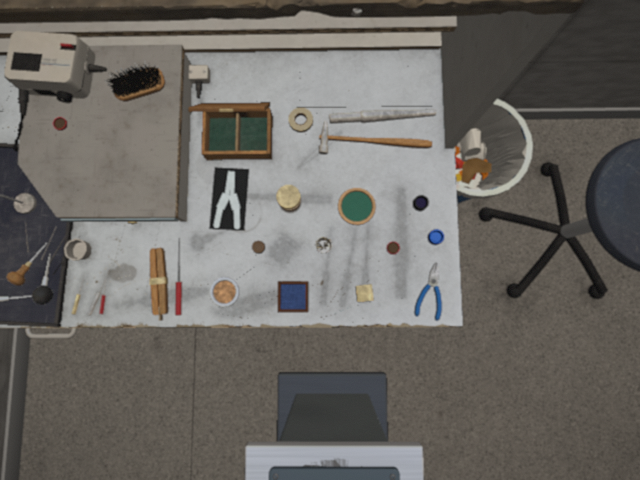

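View pics/side0.png

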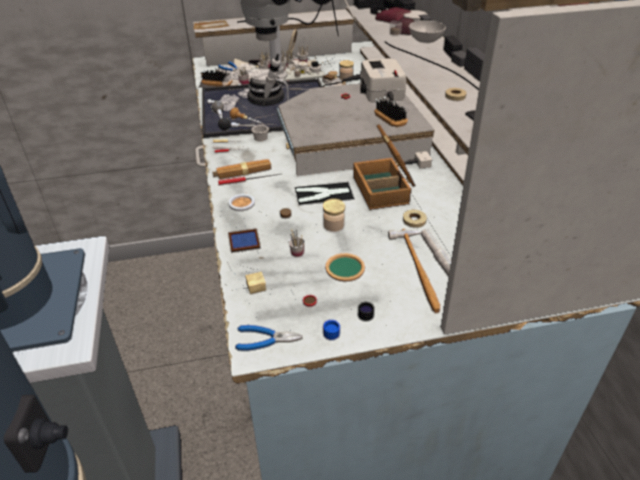

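```bash
python3 - <<'E'
import cv2,numpy as np
t=cv2.imread("pics/top0.png");s=cv2.imread("pics/side0.png")
cv2.imwrite("pics/c1.png",cv2.resize(t[155:330,195:460],None,fx=3,fy=3,interpolation=cv2.INTER_CUBIC))
cv2.imwrite("pics/c2.png",cv2.resize(s[150:360,215:465],None,fx=2.8,fy=2.8,interpolation=cv2.INTER_CUBIC))
E
```

```text
(no output)
```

View pics/c1.png

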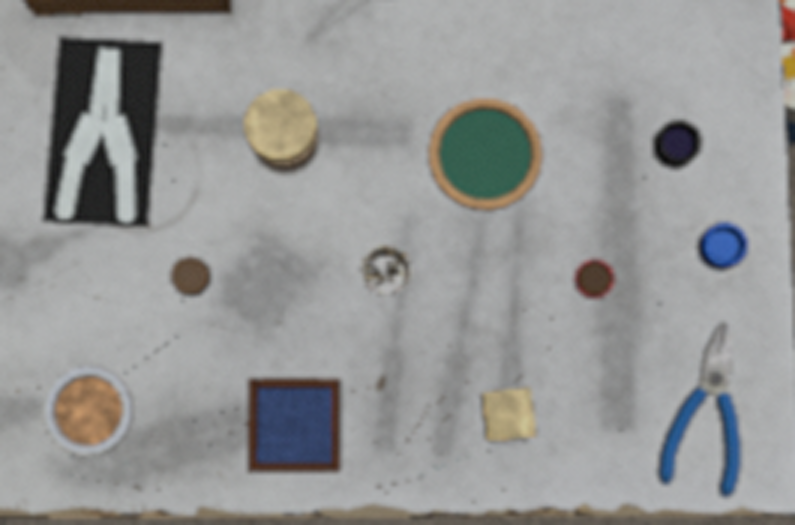

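View pics/c2.png

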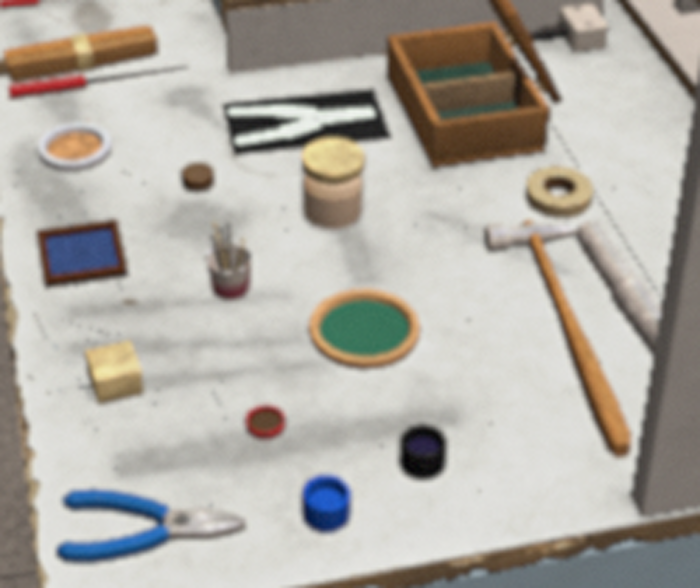

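```bash
cat > h.py <<'E'
import cv2,numpy as np
from workcell import arm
def ray(n,uv,z):
    c=arm.get_calibration(n);T=c["T"]
    d=T[:3,:3]@np.array([(uv[0]-c["cx"])/c["fx"],(uv[1]-c["cy"])/c["fy"],1.])
    o=T[:3,3];return o+d*(z-o[2])/d[2]
def proj(n,p):
    c=arm.get_calibration(n);T=c["T"];q=T[:3,:3].T@(np.array(p)-T[:3,3])
    return np.array([c["fx"]*q[0]/q[2]+c["cx"],c["fy"]*q[1]/q[2]+c["cy"]])
def blob(mask,box):
    x0,y0,x1,y1=box;m=np.zeros_like(mask);m[y0:y1,x0:x1]=mask[y0:y1,x0:x1]
    cs,_=cv2.findContours(m,cv2.RETR_EXTERNAL,cv2.CHAIN_APPROX_NONE)
    return max(cs,key=cv2.contourArea)
def world(n,c,z): return np.array([ray(n,p,z)[:2] for p in c.reshape(-1,2).astype(float)])
E
cat > m.py <<'E'
from h import *
I={n:cv2.imread(f"pics/{n}0.png") for n in("top","side")}
H={n:cv2.cvtColor(I[n],cv2.COLOR_BGR2HSV) for n in I}
def hsv(n,lo,hi): return cv2.inRange(H[n],np.array(lo),np.array(hi))
def rep(name,n,mask,box,z,rect=True):
    c=blob(mask,box);w=world(n,c,z)
    # densify: area centroid of filled polygon in world at 0.1mm
    wi=(w*1e4).astype(np.float32)
    M=cv2.moments(wi.reshape(-1,1,2));ce=np.array([M["m10"],M["m01"]])/M["m00"]/1e4
    (rc,sz,a)=cv2.minAreaRect(wi)
    print(name,n,"cen",ce.round(4),"rect",np.round(np.array(rc)/1e4,4),np.round(np.array(sz)/10,1),round(a,1),"pxbox",cv2.boundingRect(c))
    return w
S={n:H[n][:,:,1] for n in H};V={n:H[n][:,:,2] for n in H}
for n,bx in(("top",(340,275,390,310)),("side",(240,268,275,298))):
    rep("block",n,hsv(n,(15,60,60),(35,255,255)),bx,0.022)
for n,bx in(("top",(270,275,320,320)),("side",(220,222,270,260))):
    rep("tray rim",n,((S[n]>90)).astype(np.uint8)*255,bx,0.008)
    rep("tray floor",n,hsv(n,(100,80,30),(125,255,255)),bx,0.003)
for n,bx in(("top",(405,185,435,220)),("side",(350,295,380,325))):
    rep("loupe",n,(V[n]<75).astype(np.uint8)*255,bx,0.021)
for n,bx in(("top",(205,270,245,312)),("side",(225,190,262,212))):
    rep("sdish floor",n,hsv(n,(3,80,60),(25,255,255)),bx,0.003)
for n,bx in(("top",(330,180,385,230)),("side",(320,245,375,285))):
    rep("ldish floor",n,hsv(n,(60,80,30),(95,255,255)),bx,0.003)
    rep("ldish rim",n,((S[n]>70)).astype(np.uint8)*255,bx,0.008)
for n,bx in(("top",(270,175,310,215)),("side",(315,190,355,235))):
    rep("jar lid",n,hsv(n,(18,60,100),(35,255,255)),bx,0.053)
for n,bx in(("top",(200,160,255,240)),("side",(285,175,360,210))):
    rep("pad",n,(V[n]<80).astype(np.uint8)*255,bx,0.004)
    rep("outline",n,(V[n]>140).astype(np.uint8)*255,(214,170,246,228) if n=="top" else (300,184,350,202),0.004)
for n,bx in(("top",(405,255,450,330)),("side",(225,315,310,360))):
    rep("grips",n,hsv(n,(95,100,60),(115,255,255)),bx,0.006)
E
python3 m.py
```

```text
block top cen [ 0.4209 -0.0567] rect [ 0.4208 -0.0567] [28.5 28.8] 6.1 pxbox (356, 285, 17, 17)
block side cen [ 0.4205 -0.0693] rect [ 0.4204 -0.0694] [29.6 48.4] 1.3 pxbox (246, 272, 20, 21)
tray rim top cen [0.4161 0.0748] rect [0.416  0.0749] [54.1 51.6] 89.8 pxbox (278, 282, 30, 29)
tray floor top cen [0.4151 0.0753] rect [0.4151 0.0754] [43.4 42.6] 89.8 pxbox (281, 285, 24, 24)
tray rim side cen [0.4146 0.0688] rect [0.4148 0.069 ] [57.5 53.1] 89.5 pxbox (229, 230, 30, 21)
tray floor side cen [0.4151 0.0767] rect [0.4151 0.0767] [41.1 44.9] 89.5 pxbox (232, 232, 25, 16)
loupe top cen [ 0.588  -0.1647] rect [ 0.5879 -0.165 ] [23.7 28.5] 44.4 pxbox (413, 196, 15, 15)
loupe side cen [ 0.5865 -0.1776] rect [ 0.5867 -0.1778] [40.3 23.8] 69.0 pxbox (358, 302, 16, 19)
sdish floor top cen [0.4252 0.204 ] rect [0.4249 0.2041] [39.4 37.7] 1.3 pxbox (214, 281, 21, 22)
sdish floor side cen [0.4245 0.2051] rect [0.4244 0.2055] [36.7 32.8] 22.2 pxbox (232, 197, 19, 10)
ldish floor top cen [ 0.5869 -0.0464] rect [ 0.5869 -0.0463] [54.5 53.5] 44.0 pxbox (342, 192, 29, 29)
ldish rim top cen [ 0
[... 350 characters left out ...]
 0.1 pxbox (277, 185, 23, 24)
jar lid side cen [0.5949 0.0758] rect [0.5946 0.0743] [56.5 40.9] 77.0 pxbox (323, 198, 22, 18)
pad top cen [0.6219 0.197 ] rect [0.6033 0.1988] [ 65.6 119.1] 86.7 pxbox (210, 168, 39, 62)
outline top cen [0.5978 0.1994] rect [0.6019 0.2033] [110.7  48.1] 1.2 pxbox (214, 171, 26, 57)
pad side cen [0.6242 0.1724] rect [0.6039 0.1675] [119.4  29.4] 8.9 pxbox (299, 190, 54, 14)
outline side cen [0.5996 0.197 ] rect [0.6027 0.1959] [ 50.1 108.9] 85.6 pxbox (300, 187, 49, 15)
grips top cen [ 0.4097 -0.1628] rect [ 0.4095 -0.163 ] [10.2 59.9] 65.2 pxbox (415, 285, 15, 31)
grips side cen [ 0.4053 -0.179 ] rect [ 0.4051 -0.1778] [50.2 59.5] 78.8 pxbox (236, 325, 39, 25)
```

```bash
cat >> m.py <<'E'
print("----")
def hullrect(name,n,mask,box,z):
    x0,y0,x1,y1=box;m=np.zeros_like(mask);m[y0:y1,x0:x1]=mask[y0:y1,x0:x1]
    m=cv2.morphologyEx(m,cv2.MORPH_CLOSE,np.ones((3,3)))
    cs,_=cv2.findContours(m,cv2.RETR_EXTERNAL,cv2.CHAIN_APPROX_NONE)
    c=np.vstack([k for k in cs if len(k)>8]);h=cv2.convexHull(c);w=world(n,h,z)
    wi=(w*1e4).astype(np.float32);M=cv2.moments(cv2.convexHull(wi))
    rc,sz,a=cv2.minAreaRect(wi)
    print(name,n,"hullcen",np.round(np.array([M["m10"],M["m01"]])/M["m00"]/1e4,4),"rect",np.round(np.array(rc)/1e4,4),np.round(np.array(sz)/10,1),round(a,1),cv2.boundingRect(h))
    return w
for n,bx in(("top",(200,160,255,240)),("side",(285,175,360,210))):
    hullrect("pad",n,(V[n]<80).astype(np.uint8)*255,bx,0.004)
# silhouettes at mid height
for n,bx in(("top",(405,185,435,220)),("side",(350,295,380,325))):
    hullrect("loupe mid",n,(V[n]<90).astype(np.uint8)*255,bx,0.0105)
for n,bx in(("top",(340,275,390,310)),("side",(240,268,275,298))):
    hullrect("block mid",n,hsv(n,(15,50,60),(35,255,255)),bx,0.011)
for n,bx in(("top",(270,175,310,215)),("side",(315,190,355,235))):
    hullrect("jar sil",n,(S[n]>50).astype(np.uint8)*255,bx,0.0265)
for n,bx in(("top",(405,255,450,330)),("side",(225,315,310,360))):
    g=hsv(n,(95,90,50),(118,255,255))
    w=hullrect("cutgrips",n,g,bx,0.006)
E
python3 m.py | sed -n '/----/,$p'
python3 - <<'E'
import cv2,numpy as np
t=cv2.imread("pics/top0.png");s=cv2.imread("pics/side0.png")
a=cv2.resize(t[255:325,405:455],None,fx=8,fy=8,interpolation=cv2.INTER_CUBIC)
b=cv2.resize(t[163:235,203:256],None,fx=8,fy=8,interpolation=cv2.INTER_CUBIC)[:560]
cv2.imwrite("pics/c3.png",np.hstack([a,b])[:560,:800])
a=cv2.resize(s[315:360,225:310],None,fx=6,fy=6,interpolation=cv2.INTER_CUBIC)
b=cv2.resize(s[175:212,285:370],None,fx=6,fy=6,interpolation=cv2.INTER_CUBIC)
cv2.imwrite("pics/c4.png",np.vstack([a,b]))
E
```

```text
Traceback (most recent call last):
  File "m.py", line 25, in <module>
    rep("ldish rim",n,((S[n]>70)).astype(np.uint8)*255,bx,0.008)
    ~~~^^^^^^^^^^^^^^^^^^^^^^^^^^^^^^^^^^^^^^^^^^^^^^^^^^^^^^^^^
  File "m.py", line 6, in rep
    c=blob(mask,box);w=world(n,c,z)
                       ~~~~~^^^^^^^
  File "h.py", line 14, in world
    def world(n,c,z): return np.array([ray(n,p,z)[:2] for p in c.reshape(-1,2).astype(float)])
                                       ~~~^^^^^^^
  File "h.py", line 4, in ray
    c=arm.get_calibration(n);T=c["T"]
ValueError: time passes only in moves, steps and waits
```

View pics/c3.png

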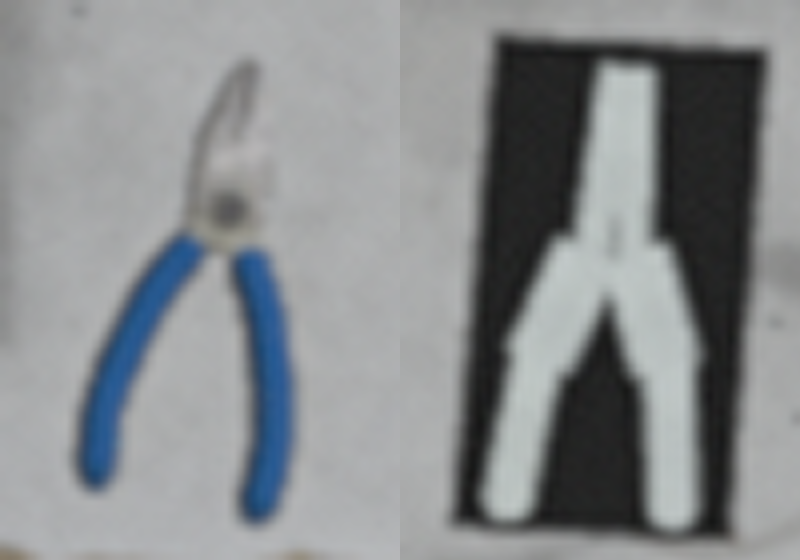

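View pics/c4.png

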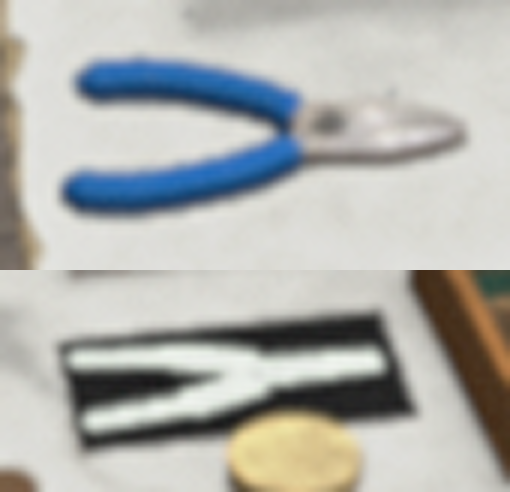

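```bash
sed -i 's/^def ray/_C={}\ndef cal(n):\n    if n not in _C: _C[n]=arm.get_calibration(n)\n    return _C[n]\ndef ray/; s/c=arm.get_calibration(n);T/c=cal(n);T/' h.py; sed -i 's/_C={n}//' h.py
python3 m.py | sed -n '/----/,$p'
python3 - <<'E'
from h import *
def P(n,u,v,z): return ray(n,(u,v),z)
o=lambda x,k,off:(x+0.5)/k-0.5+off
# top cutters crop fx8 offset (405,255)
def a(x,y,z): return ray("top",(o(x,8,405),o(y,8,255)),z)[:2]
def b(x,y,z): return ray("top",(o(x-400,8,203),o(y,8,163)),z)[:2]
def c(x,y,z): return ray("side",(o(x,6,225),o(y,6,315)),z)[:2]
def d(x,y,z): return ray("side",(o(x,6,285),o(y-270,6,175)),z)[:2]
def show(nm,e1,e2,t):
    m=(e1+e2)/2;v=t-m;u=v/np.linalg.norm(v)
    print(nm,"e1",e1.round(4),"e2",e2.round(4),"tip",t.round(4),"len",np.linalg.norm(v).round(4),"dirdeg",np.degrees(np.arctan2(u[1],u[0])).round(2),"mid",((m+t)/2).round(4),"sep",np.linalg.norm(e1-e2).round(4))
show("cut top",a(95,490,.006),a(258,522,.006),a(250,62,.006))
show("cut side",c(78,80,.006),c(65,190,.006),c(466,132,.006))
show("outline top",b(507,522,.004),b(673,530,.004),b(628,60,.004))
show("outline side",d(68,361,.004),d(83,427,.004),d(386,361,.004))
k=[b(497,37,.004),b(768,53,.004),b(733,538,.004),b(450,522,.004)]
print("pad top corners",np.round(k,4),"cen",np.mean(k,0).round(4))
for i,j in((3,0),(2,1)):
    v=k[j]-k[i];print(np.degrees(np.arctan2(v[1],v[0])).round(2),np.linalg.norm(v).round(4))
for i,j in((0,1),(3,2)):
    v=k[j]-k[i];print(np.degrees(np.arctan2(v[1],v[0])).round(2)+90,np.linalg.norm(v).round(4))
k=[d(60,343,.004),d(382,313,.004),d(416,412,.004),d(84,450,.004)]
print("pad side",np.round(k,4),np.mean(k,0).round(4))
s=arm.read_state()
from scipy.spatial.transform import Rotation as R
print(R.from_quat(s["ee_rot"]).as_matrix().round(3),s["time"])
E
```

```text
----
pad top hullcen [0.6035 0.1988] rect [0.6032 0.1988] [ 65.6 119.2] 86.7 (210, 168, 39, 62)
pad side hullcen [0.6205 0.1992] rect [0.6213 0.192 ] [162.5  77.3] 13.8 (297, 175, 63, 29)
loupe mid top hullcen [ 0.5904 -0.1667] rect [ 0.5906 -0.1666] [25.3 28.9] 44.4 (413, 195, 15, 16)
loupe mid side hullcen [ 0.5897 -0.1682] rect [ 0.5898 -0.1683] [41. 25.] 74.2 (358, 302, 16, 19)
block mid top hullcen [ 0.4211 -0.0577] rect [ 0.4209 -0.0577] [29.6 29.3] 89.8 (356, 285, 17, 17)
block mid side hullcen [ 0.4211 -0.0575] rect [ 0.4215 -0.0579] [31.4 50.1] 3.5 (245, 272, 21, 22)
jar sil top hullcen [0.5991 0.082 ] rect [0.5986 0.0816] [49.8 42.8] 26.5 (276, 185, 25, 26)
jar sil side hullcen [0.598  0.0888] rect [0.5982 0.0867] [107.2  42.7] 77.0 (323, 198, 22, 33)
cutgrips top hullcen [ 0.4025 -0.1774] rect [ 0.4056 -0.1781] [46.5 59.6] 78.6 (415, 285, 26, 35)
cutgrips side hullcen [ 0.4024 -0.1777] rect [ 0.4051 -0.1778] [50.4 59.5] 78.8 (236, 325, 39, 25)
cut top e1 [ 0.3788 -0.1538] e2 [ 0.3715 -0.1908] tip [ 0.4772 -0.1931] len 0.1042 dirdeg -11.51 mid [ 0.4262 -0.1827] sep 0.0378
cut side e1 [ 0.379 -0.153] e2 [ 0.3716 -0.1904] tip [ 0.4774 -0.1949] len 0.1048 dirdeg -12.82 mid [ 0.4263 -0.1833] sep 0.0381
outline top e1 [0.5457 0.2224] e2 [0.5435 0.1825] tip [0.6592 0.1959] len 0.1147 dirdeg -3.26 mid [0.6019 0.1992] sep 0.0399
outline side e1 [0.5462 0.22  ] e2 [0.5435 0.1778] tip [0.6585 0.1927] len 0.1138 dirdeg -3.12 mid [0.6017 0.1958] sep 0.0423
pad top corners [[0.6652 0.2281]
 [0.6606 0.1618]
 [0.5415 0.1681]
 [0.5458 0.2361]] cen [0.6033 0.1985]
-3.83 0.1197
-3.03 0.1192
-4.019999999999996 0.0665
-3.6500000000000057 0.0681
pad side [[0.5455 0.2323]
 [0.6653 0.2237]
 [0.6605 0.159 ]
 [0.5412 0.164 ]] [0.6031 0.1947]
[[-0.001  0.924  0.383]
 [ 0.001  0.383 -0.924]
 [-1.    -0.    -0.002]] 0.1
```

```bash
cat > g.py <<'E'
import sys,numpy as np
from workcell import arm
from scipy.spatial.transform import Rotation as R
def go(*ts):
    s=arm.read_state();M=R.from_quat(s["ee_rot"]).as_matrix()
    a=np.degrees(np.arctan2(M[1,2],M[0,2]))
    print("t",round(s["time"],2),"tcp",s["tool_pos"].round(4),"zang",round(a,2),"x",M[:,0].round(3),"F",s["contact_force"].round(1),"w",round(s["grip_width"],4),"q",s["qpos"].round(2))
    for t in ts:
        d=M.T@(np.array(t[:3])-s["tool_pos"]);tu=-((t[3]-a+90)%180-90)
        print(t,"shift",d.round(4),"turn",round(tu,1))
if __name__=="__main__":
    v=list(map(float,sys.argv[1:]));go(*[v[i:i+4] for i in range(0,len(v),4)])
E
python3 g.py .421 -.0577 .12 -84  .421 -.0577 .021 -84
```

```text
t 0.1 tcp [ 0.2582 -0.6232  0.2445] zang -67.49 x [-0.001  0.001 -1.   ] F [-0.1 -0.3 -0.2] w 0.0852 q [ 1.09  0.58  0.02  1.44 -0.02  1.13 -0.06]
[0.421, -0.0577, 0.12, -84.0] shift [ 0.1252  0.3669 -0.4599] turn 16.5
[0.421, -0.0577, 0.021, -84.0] shift [ 0.2242  0.3669 -0.4598] turn 16.5
```

Call:
arm_command(
  rows=[0.085,0,0.367,-0.46,16.5,0.085,0,0.367,-0.46,16.5,0.085,0,0.367,-0.46,16.5,0.085,0,0.367,-0.46,16.5,0.085,0,0.367,-0.46,16.5,0.085,0,0.367,-0.46,16.5,0.085,0,0.367,-0.46,16.5,0.085,0,0.367,-0.46,16.5,0.085,0,0.367,-0.46,16.5,0.085,0.09,0.367,-0.46,16.5,0.085,0.09,0.367,-0.46,16.5,0.085,0.09,0.367,-0.46,16.5],
)

```text
time: 1.3
tool_pos: [0.4178, -0.0685, 0.163]
ee_rot: [0.474, 0.526, -0.473, 0.525]
contact_force: [0.9, -0.9, 0.6]
grip_width: 0.085
```

```bash
python3 g.py .421 -.0577 .06 -84  .421 -.0577 .021 -84
```

```text
t 1.3 tcp [ 0.4178 -0.0685  0.163 ] zang -84.0 x [ 0.001  0.001 -1.   ] F [ 0.9 -0.9  0.6] w 0.085 q [ 0.11  0.32 -0.08  2.17  0.04  0.64 -1.46]
[0.421, -0.0577, 0.06, -84.0] shift [ 0.103   0.0043 -0.0103] turn 0.0
[0.421, -0.0577, 0.021, -84.0] shift [ 0.142   0.0042 -0.0102] turn 0.0
```

Call:
arm_command(
  rows=[0.085,0.09,0.004,-0.01,0,0.085,0.09,0.004,-0.01,0,0.085,0.09,0.004,-0.01,0,0.085,0.13,0.004,-0.01,0,0.085,0.142,0.004,-0.01,0,0.085,0.142,0.004,-0.01,0,0.085,0.142,0.004,-0.01,0],
)

```text
time: 2.0
tool_pos: [0.4214, -0.0585, 0.0225]
ee_rot: [0.474, 0.525, -0.473, 0.525]
contact_force: [1.1, 0.1, -0.5]
grip_width: 0.0848
```

```bash
python3 - <<'E'
from h import *
from g import go
go((.421,-.0577,.021,-84))
cv2.imwrite("pics/s1.png",cv2.resize(arm.get_image("side")[200:350,190:340],None,fx=4,fy=4))
E
```

```text
t 2.0 tcp [ 0.4214 -0.0585  0.0225] zang -84.05 x [ 0.002  0.001 -1.   ] F [ 1.1  0.1 -0.5] w 0.0848 q [ 0.05  0.6  -0.04  2.31  0.09  0.23 -1.53]
(0.421, -0.0577, 0.021, -84) shift [ 0.0015 -0.0003 -0.0009] turn -0.1
```

View pics/s1.png

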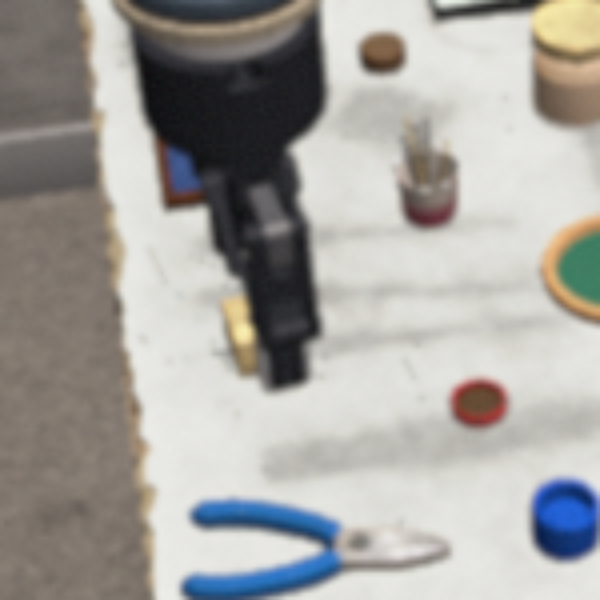

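```bash
python3 - <<'E'
from h import *
for p in [(.421,-.103,.02),(.421,-.117,.02),(.421,-.103,.01),(.421,-.058,.011)]:print(p,proj("side",p),(proj("side",p)-[190,200])*4)
E
```

```text
(0.421, -0.103, 0.02) [258.46430937 296.19264008] [273.85723749 384.77056033]
(0.421, -0.117, 0.02) [259.60577297 302.00276817] [278.42309187 408.01107267]
(0.421, -0.103, 0.01) [258.94669469 300.38011127] [275.78677877 401.52044509]
(0.421, -0.058, 0.011) [255.40538199 282.1275865 ] [261.62152795 328.510346  ]
```

Call:
arm_command(
  rows=[0.02,0.001,0,0,0,0.02,0.001,0,0,0,0.02,0.001,0,0,0,0.02,0.001,0,0,0,0.02,0.001,0,0,0,0.02,0.001,0,0,0,0.02,0.001,0,0,0,0.02,0.001,0,0,0],
  squeeze=50,
)

```text
time: 2.85
tool_pos: [0.4218, -0.0585, 0.0222]
ee_rot: [0.474, 0.525, -0.472, 0.526]
contact_force: [-1.2, 0.8, 10.8]
grip_width: 0.029
```

```bash
python3 g.py .416 .0755 .07 -90
```

```text
t 2.85 tcp [ 0.4218 -0.0585  0.0222] zang -84.06 x [ 0.003  0.001 -1.   ] F [-1.2  0.8 10.8] w 0.029 q [ 0.05  0.6  -0.04  2.31  0.09  0.23 -1.53]
[0.416, 0.0755, 0.07, -90.0] shift [-0.0477  0.0083 -0.1339] turn 5.9
```

Call:
arm_command(
  rows=[0.02,-0.048,0,0,0,0.02,-0.048,0,0,0,0.02,-0.048,0.008,-0.134,6,0.02,-0.048,0.008,-0.134,6,0.02,-0.048,0.008,-0.134,6,0.02,-0.048,0.008,-0.134,6,0.02,-0.048,0.008,-0.134,6,0.02,-0.048,0.008,-0.134,6],
)

```text
time: 3.65
tool_pos: [0.4155, 0.0746, 0.0702]
ee_rot: [0.501, 0.499, -0.5, 0.5]
contact_force: [-0.3, -0.7, -1.0]
grip_width: 0.0285
```

```bash
python3 - <<'E'
from h import *
from g import go
go((.4155,.0757,.0235,-90))
cv2.imwrite("pics/s2.png",cv2.resize(arm.get_image("side")[180:310,190:320],None,fx=4,fy=4))
E
```

```text
t 3.65 tcp [0.4155 0.0746 0.0702] zang -90.11 x [ 0.003  0.    -1.   ] F [-0.3 -0.7 -1. ] w 0.0285 q [-0.3   0.5   0.01  2.28 -0.02  0.36 -1.85]
(0.4155, 0.0757, 0.0235, -90) shift [ 0.0467 -0.0001 -0.0011] turn -0.1
```

View pics/s2.png

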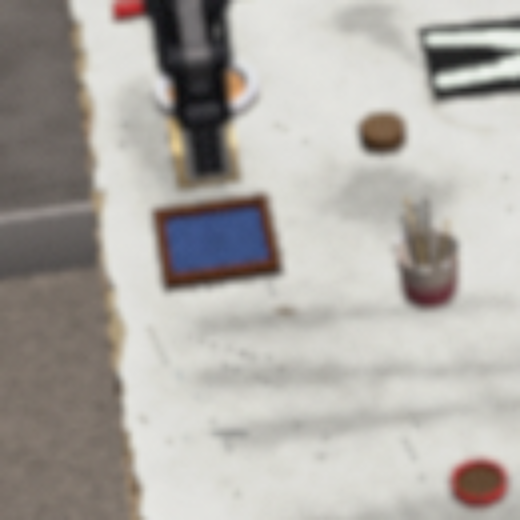

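Call:
arm_command(
  rows=[0.02,0.03,0,-0.001,0,0.02,0.03,0,-0.001,0,0.02,0.044,0,-0.001,0,0.02,0.0445,0,-0.001,0,0.02,0.0445,0,-0.001,0],
)

```text
time: 4.2
tool_pos: [0.4156, 0.0745, 0.0261]
ee_rot: [0.502, 0.498, -0.5, 0.5]
contact_force: [0.1, -0.3, -1.7]
grip_width: 0.0285
```

```bash
python3 - <<'E'
from h import *
from g import go
go((.4155,.0757,.025,-90))
cv2.imwrite("pics/s3.png",cv2.resize(arm.get_image("side")[200:270,210:290],None,fx=8,fy=8))
E
```

```text
t 4.2 tcp [0.4156 0.0745 0.0261] zang -90.24 x [ 0.002 -0.    -1.   ] F [ 0.1 -0.3 -1.7] w 0.0285 q [-0.29  0.59  0.01  2.31 -0.02  0.23 -1.85]
(0.4155, 0.0757, 0.025, -90) shift [ 0.0011 -0.0001 -0.0012] turn -0.2
```

View pics/s3.png

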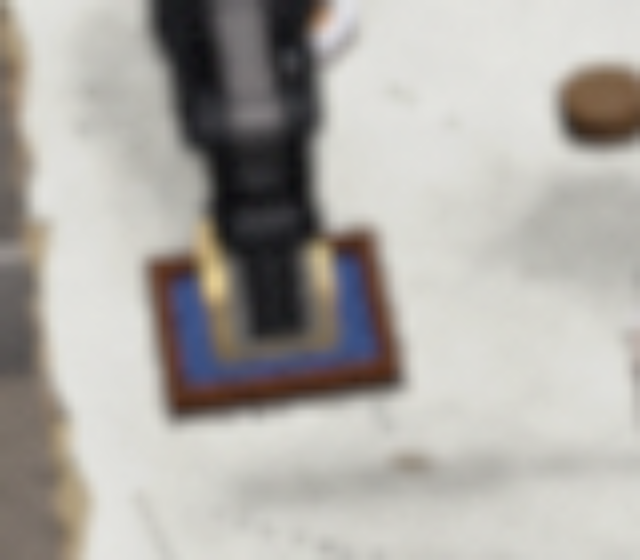

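Well centred in the tray. Settle, release, raise.

Call:
arm_command(
  rows=[0.02,0.001,0,-0.001,0,0.02,0.0015,0,-0.001,0,0.045,0.001,0,-0.001,0,0.05,0.001,0,-0.001,0,0.05,0.001,0,-0.001,0,0.05,-0.05,0,-0.001,0,0.05,-0.1,0,-0.001,0,0.085,-0.13,0,0,0,0.085,-0.13,0,0,0,0.085,-0.13,0,0,0],
)

```text
time: 5.25
tool_pos: [0.4156, 0.0748, 0.1568]
ee_rot: [0.502, 0.498, -0.5, 0.5]
contact_force: [0.3, 0.7, 0.3]
grip_width: 0.0849
```

```bash
python3 - <<'E'
from h import *
from g import go
go((.590,-.1672,.12,-90),(.590,-.1672,.021,-90),(.590,-.1672,.12,-20))
cv2.imwrite("pics/s4.png",cv2.resize(arm.get_image("side")[160:340,210:410],None,fx=4,fy=3))
E
```

```text
t 5.25 tcp [0.4156 0.0748 0.1568] zang -90.22 x [ 0.005  0.001 -1.   ] F [0.3 0.7 0.3] w 0.0849 q [-0.31  0.33  0.03  2.19 -0.01  0.62 -1.85]
(0.59, -0.1672, 0.12, -90) shift [0.0374 0.1752 0.2414] turn -0.2
(0.59, -0.1672, 0.021, -90) shift [0.1364 0.1747 0.2415] turn -0.2
(0.59, -0.1672, 0.12, -20) shift [0.0374 0.1752 0.2414] turn -70.2
```

View pics/s4.png

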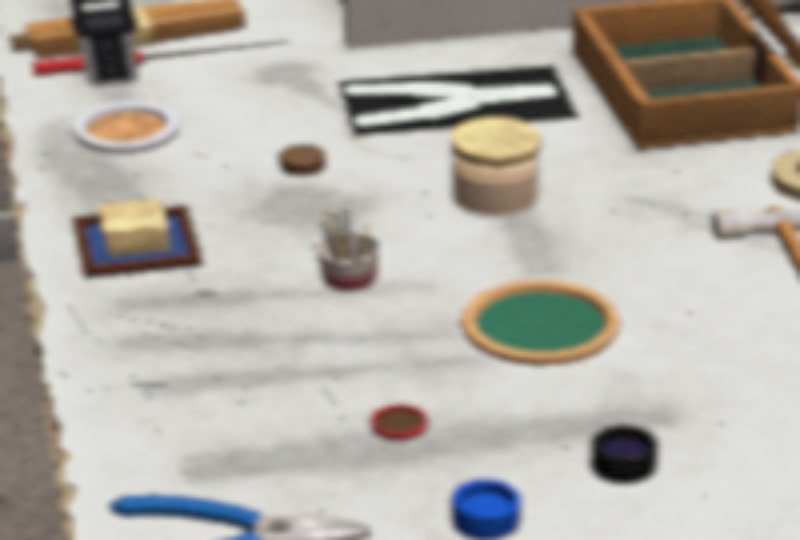

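```bash
python3 - <<'E'
from h import *
print(ray("side",(443,330),0),ray("top",(447,145),0),ray("top",(447,145),.4),ray("top",(435,237),.01))
print([proj("side",(.70,-.21,z)).round() for z in (0,.2,.3)])
E
```

```text
[ 0.70284957 -0.22828212  0.        ] [ 0.70649549 -0.22496735  0.        ] [ 0.57390329 -0.12156455  0.4       ] [ 0.52447072 -0.19249697  0.01      ]
[array([437., 322.]), array([455., 226.]), array([466., 165.])]
```

Call:
arm_command(
  rows=[0.085,0,0.175,0.2415,0,0.085,0,0.175,0.2415,0,0.085,0,0.175,0.2415,0,0.085,0,0.175,0.2415,0,0.085,0,0.175,0.2415,0,0.085,0,0.175,0.2415,0,0.085,0,0.175,0.2415,0,0.085,0,0.175,0.2415,0,0.085,0.0,0.175,0.2415,0],
)

```text
time: 6.2
tool_pos: [0.5881, -0.1661, 0.1548]
ee_rot: [0.501, 0.5, -0.5, 0.499]
contact_force: [-0.4, -0.1, 0.2]
grip_width: 0.0849
```

```bash
python3 - <<'E'
from h import *
from g import go
go((.590,-.1672,.07,-90),(.590,-.1672,.021,-90))
cv2.imwrite("pics/s5.png",arm.get_image("side"))
E
```

```text
t 6.2 tcp [ 0.5881 -0.1661  0.1548] zang -90.15 x [-0.     0.002 -1.   ] F [-0.4 -0.1  0.2] w 0.0849 q [ 0.18  0.57  0.04  1.73 -0.03  0.85 -1.35]
(0.59, -0.1672, 0.07, -90) shift [0.0848 0.002  0.0012] turn -0.2
(0.59, -0.1672, 0.021, -90) shift [0.1338 0.002  0.0013] turn -0.2
```

View pics/s5.png

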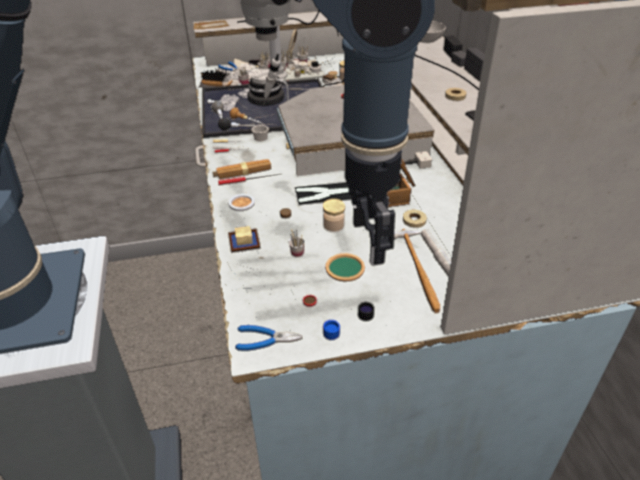

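Call:
arm_command(
  rows=[0.085,0.085,0.002,0.001,0,0.085,0.085,0.002,0.001,0,0.085,0.12,0.002,0.001,0,0.085,0.134,0.002,0.001,0,0.085,0.134,0.002,0.001,0,0.085,0.134,0.002,0.001,0],
)

```text
time: 6.85
tool_pos: [0.5909, -0.1664, 0.0225]
ee_rot: [0.501, 0.5, -0.5, 0.5]
contact_force: [-0.7, 0.8, 0.4]
grip_width: 0.085
```

```bash
python3 - <<'E'
from h import *
from g import go
go((.590,-.1672,.021,-90))
cv2.imwrite("pics/s6.png",cv2.resize(arm.get_image("side")[250:350,300:430],None,fx=6,fy=6))
E
```

```text
t 6.85 tcp [ 0.5909 -0.1664  0.0225] zang -90.08 x [ 0.002  0.001 -1.   ] F [-0.7  0.8  0.4] w 0.085 q [ 0.18  0.75  0.02  1.82 -0.03  0.57 -1.34]
(0.59, -0.1672, 0.021, -90) shift [ 0.0015 -0.0009  0.0009] turn -0.1
```

View pics/s6.png

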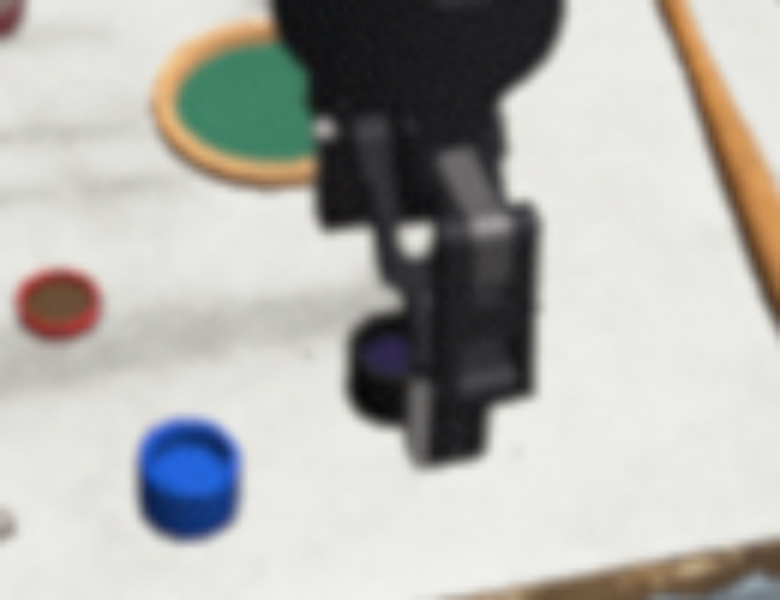

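Call:
arm_command(
  rows=[0.085,0.001,-0.002,0,0,0.02,0.001,-0.002,0.0,0,0.02,0.001,-0.002,0.0,0,0.02,0.001,-0.002,0.0,0,0.02,0.001,-0.002,0.0,0,0.02,0.001,-0.002,0.0,0,0.02,0.001,-0.002,0.0,0,0.02,0.001,-0.002,0.0,0,0.02,0.001,-0.002,0.0,0],
  squeeze=40,
)

```text
time: 7.8
tool_pos: [0.5894, -0.1667, 0.0224]
ee_rot: [0.501, 0.499, -0.499, 0.5]
contact_force: [-1.0, 0.5, 4.2]
grip_width: 0.0257
```

```bash
python3 g.py .425 .2045 .12 -90
```

```text
t 7.8 tcp [ 0.5894 -0.1667  0.0224] zang -90.11 x [ 0.003  0.001 -1.   ] F [-1.   0.5  4.2] w 0.0257 q [ 0.18  0.75  0.02  1.83 -0.03  0.57 -1.34]
[0.425, 0.2045, 0.12, -90.0] shift [-0.0978 -0.1648 -0.3709] turn -0.1
```

Call:
arm_command(
  rows=[0.02,-0.1,0,0,0,0.02,-0.1,0,0,0,0.02,-0.1,-0.165,-0.371,0,0.02,-0.1,-0.165,-0.371,0,0.02,-0.1,-0.165,-0.371,0,0.02,-0.1,-0.165,-0.371,0,0.02,-0.1,-0.165,-0.371,0,0.02,-0.1,-0.165,-0.371,0,0.02,-0.1,-0.165,-0.371,0,0.02,-0.1,-0.165,-0.371,0,0.02,-0.1,-0.165,-0.371,0,0.02,-0.1,-0.165,-0.371,0],
)

```text
time: 9.0
tool_pos: [0.424, 0.2063, 0.1222]
ee_rot: [0.5, 0.5, -0.498, 0.501]
contact_force: [0.3, -0.6, -0.4]
grip_width: 0.0258
```

```bash
python3 - <<'E'
from h import *
from g import go
go((.425,.2045,.06,-90),(.425,.2045,.0255,-90))
cv2.imwrite("pics/s7.png",cv2.resize(arm.get_image("side")[120:240,190:320],None,fx=5,fy=5))
E
```

```text
t 9.0 tcp [0.424  0.2063 0.1222] zang -89.85 x [ 0.003  0.001 -1.   ] F [ 0.3 -0.6 -0.4] w 0.0258 q [-0.6   0.45  0.07  2.12 -0.06  0.58 -2.06]
(0.425, 0.2045, 0.06, -90) shift [0.0622 0.0008 0.0019] turn 0.1
(0.425, 0.2045, 0.0255, -90) shift [0.0967 0.0007 0.0019] turn 0.1
```

View pics/s7.png

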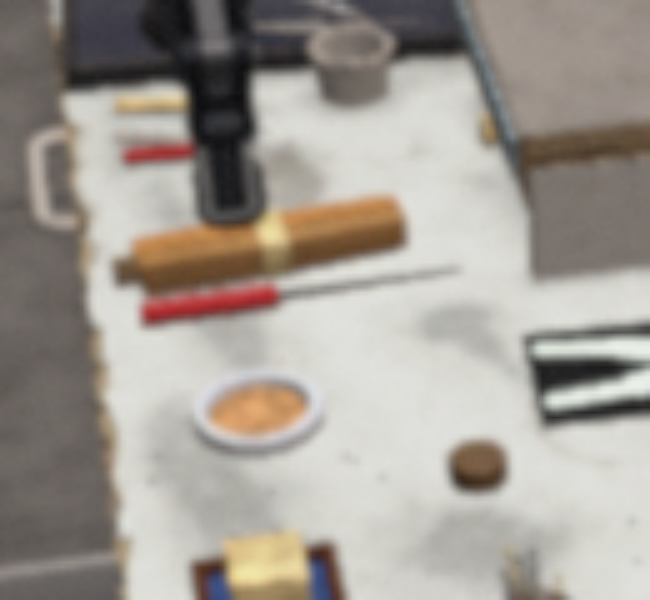

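Call:
arm_command(
  rows=[0.02,0.06,0.001,0.002,0,0.02,0.06,0.001,0.002,0,0.02,0.09,0.001,0.002,0,0.02,0.095,0.001,0.002,0,0.02,0.095,0.001,0.002,0],
)

```text
time: 9.55
tool_pos: [0.426, 0.2012, 0.0272]
ee_rot: [0.501, 0.499, -0.501, 0.5]
contact_force: [-0.4, 0.2, 0.4]
grip_width: 0.0258
```

```bash
python3 - <<'E'
from h import *
from g import go
go((.425,.2045,.0255,-90))
cv2.imwrite("pics/s8.png",cv2.resize(arm.get_image("side")[165:235,210:290],None,fx=8,fy=8))
E
```

```text
t 9.55 tcp [0.426  0.2012 0.0272] zang -90.14 x [ 0.001 -0.001 -1.   ] F [-0.4  0.2  0.4] w 0.0258 q [-0.57  0.62  0.04  2.19 -0.07  0.33 -2.04]
(0.425, 0.2045, 0.0255, -90) shift [ 0.0017 -0.001  -0.0033] turn -0.1
```

View pics/s8.png

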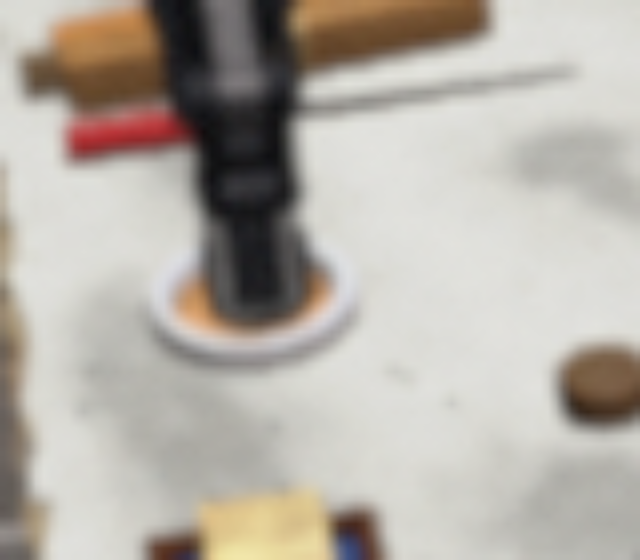

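Call:
arm_command(
  rows=[0.02,0,-0.002,-0.003,0,0.02,0.0015,-0.002,-0.003,0,0.02,0.0025,-0.002,-0.003,0,0.05,0.002,-0.002,-0.003,0,0.05,0.002,-0.002,-0.003,0,0.05,0.002,-0.002,-0.003,0,0.05,-0.05,-0.002,-0.003,0,0.05,-0.1,-0.002,-0.003,0,0.085,-0.13,0,0,0,0.085,-0.13,0,0,0,0.085,-0.13,0,0,0],
)

```text
time: 10.7
tool_pos: [0.4263, 0.2018, 0.1585]
ee_rot: [0.502, 0.499, -0.499, 0.5]
contact_force: [-0.2, 0.3, -0.9]
grip_width: 0.085
```

```bash
python3 - <<'E'
from h import *
from g import go
go((.597,.0815,.15,-90),(.597,.0815,.03,-90))
I=arm.get_image("side");cv2.imwrite("pics/s9.png",cv2.resize(I[165:285,210:370],None,fx=5,fy=5))
E
```

```text
t 10.7 tcp [0.4263 0.2018 0.1585] zang -90.12 x [ 0.004  0.001 -1.   ] F [-0.2  0.3 -0.9] w 0.085 q [-0.61  0.39  0.09  2.08 -0.05  0.67 -2.06]
(0.597, 0.0815, 0.15, -90) shift [0.0092 0.1709 0.12  ] turn -0.1
(0.597, 0.0815, 0.03, -90) shift [0.1292 0.1704 0.1201] turn -0.1
```

View pics/s9.png

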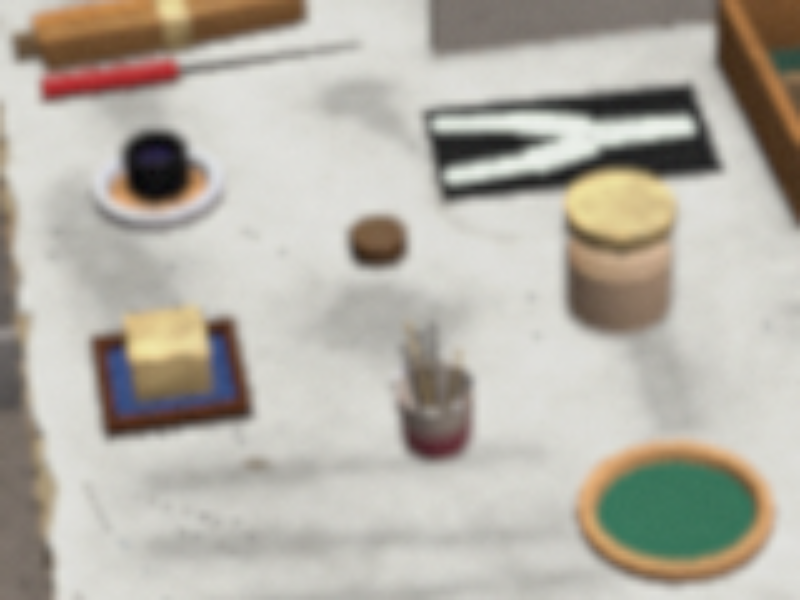

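```bash
python3 - <<'E'
from h import *
print(ray("side",(333.9,205.5),.053),ray("top",(288.4,195.6),.053), ray("side",(241.3,197.5),.0135))
I=cv2.imread("pics/top0.png");cv2.imwrite("pics/c5.png",cv2.resize(I[170:225,260:320],None,fx=8,fy=8,interpolation=cv2.INTER_CUBIC))
E
```

```text
[0.59598303 0.07681386 0.053     ] [0.5966154  0.07962234 0.053     ] [0.42595755 0.20464683 0.0135    ]
```

View pics/c5.png

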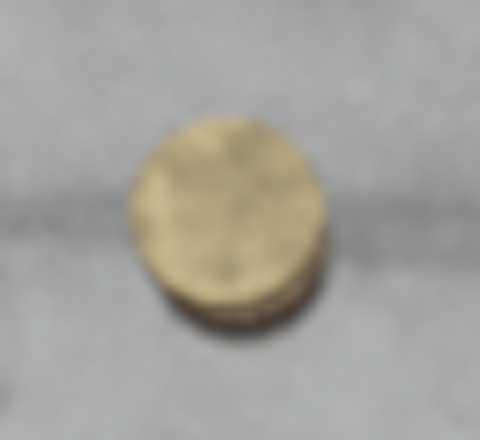

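Call:
arm_command(
  rows=[0.085,0.008,0.17,0.1225,0,0.085,0.008,0.17,0.1225,0,0.085,0.008,0.17,0.1225,0,0.085,0.008,0.17,0.1225,0,0.085,0.008,0.17,0.1225,0,0.085,0.008,0.17,0.1225,0,0.085,0.008,0.17,0.1225,0],
)

```text
time: 11.45
tool_pos: [0.5939, 0.0797, 0.1486]
ee_rot: [-0.5, -0.5, 0.501, -0.499]
contact_force: [-1.7, 1.0, 0.8]
grip_width: 0.085
```

```bash
python3 g.py .596 .079 .08 -90 .596 .079 .035 -90
```

```text
t 11.45 tcp [0.5939 0.0797 0.1486] zang -90.07 x [-0.001  0.    -1.   ] F [-1.7  1.   0.8] w 0.085 q [-0.27  0.56  0.09  1.77 -0.06  0.81 -1.72]
[0.596, 0.079, 0.08, -90.0] shift [0.0686 0.0021 0.0007] turn -0.1
[0.596, 0.079, 0.035, -90.0] shift [0.1136 0.0022 0.0007] turn -0.1
```

Call:
arm_command(
  rows=[0.085,0.0,0.001,0.0005,0,0.085,0.05,0.001,0.0005,0,0.085,0.09,0.001,0.0005,0,0.085,0.114,0.001,0.0005,0,0.085,0.114,0.001,0.0005,0,0.04,0.114,0.001,0.0005,0,0.04,0.114,0.001,0.0005,0,0.04,0.114,0.001,0.0005,0,0.04,0.114,0.001,0.0005,0,0.04,0.114,0.001,0.0005,0,0.04,0.114,0.001,0.0005,0],
  squeeze=40,
)

```text
time: 12.55
tool_pos: [0.5958, 0.0796, 0.0366]
ee_rot: [0.501, 0.499, -0.5, 0.5]
contact_force: [-1.0, 0.5, 7.4]
grip_width: 0.043
```

```bash
python3 - <<'E'
from h import *
from g import go
go((.5865,-.046,.085,-90))
I=arm.get_image("side");cv2.imwrite("pics/s10.png",cv2.resize(I[165:285,270:410],None,fx=5,fy=5))
E
```

```text
t 12.55 tcp [0.5958 0.0796 0.0366] zang -90.06 x [ 0.002  0.001 -1.   ] F [-1.   0.5  7.4] w 0.043 q [-0.25  0.72  0.06  1.85 -0.08  0.58 -1.71]
(0.5865, -0.046, 0.085, -90) shift [-0.0485 -0.0091  0.1256] turn -0.1
```

View pics/s10.png

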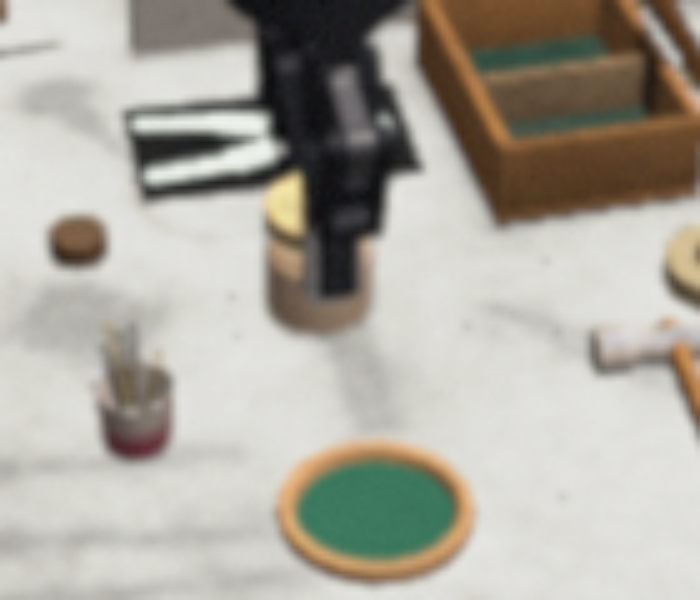

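Call:
arm_command(
  rows=[0.04,-0.05,0,0,0,0.04,-0.05,0,0,0,0.04,-0.05,-0.0075,0.126,0,0.04,-0.05,-0.0075,0.126,0,0.04,-0.05,-0.0075,0.126,0,0.04,-0.05,-0.0075,0.126,0,0.04,-0.05,-0.0075,0.126,0,0.04,-0.02,-0.0075,0.126,0,0.04,-0.02,-0.0075,0.126,0],
)

```text
time: 13.5
tool_pos: [0.5867, -0.0442, 0.0545]
ee_rot: [0.5, 0.501, -0.5, 0.499]
contact_force: [-0.7, 0.7, -0.6]
grip_width: 0.0427
```

```bash
python3 - <<'E'
from h import *
from g import go
go((.588,-.046,.0396,-90))
I=arm.get_image("side");cv2.imwrite("pics/s11.png",cv2.resize(I[185:305,270:410],None,fx=5,fy=5))
E
```

```text
t 13.5 tcp [ 0.5867 -0.0442  0.0545] zang -89.93 x [-0.002  0.002 -1.   ] F [-0.7  0.7 -0.6] w 0.0427 q [-0.03  0.68  0.05  1.87 -0.06  0.6  -1.52]
(0.588, -0.046, 0.0396, -90) shift [0.0149 0.0013 0.0018] turn 0.1
```

View pics/s11.png

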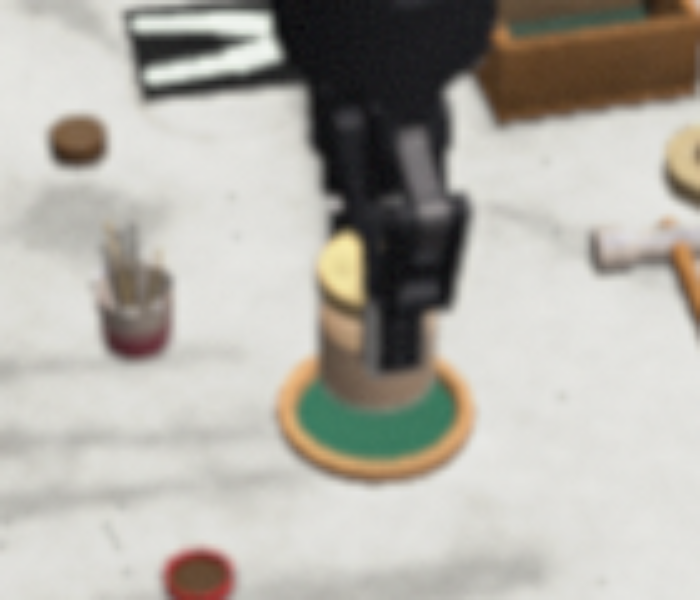

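Aligned in x (jar 378, dish 377). Lower and release.

Call:
arm_command(
  rows=[0.04,0.008,0.0,0.0018,0,0.04,0.013,0.0,0.0018,0,0.04,0.015,0.0,0.0018,0,0.04,0.0155,0.0,0.0018,0,0.07,0.015,0,0.0018,0,0.075,0.015,0,0.0018,0,0.075,0.015,0,0.0018,0,0.075,0.015,0,0.0018,0,0.075,-0.03,0,0.0018,0,0.085,-0.08,0,0.0018,0,0.085,-0.1,0,0.0018,0,0.085,-0.1,0,0.0018,0],
)

```text
time: 14.75
tool_pos: [0.5892, -0.0467, 0.1594]
ee_rot: [0.502, 0.499, -0.498, 0.501]
contact_force: [-0.1, 0.2, 0.5]
grip_width: 0.085
```

```bash
python3 - <<'E'
from h import *
from g import go
th=np.radians(-11.9);u=np.array([np.cos(th),np.sin(th)])
c=np.array([.4262,-.183]);g=c-.034*u
print(g)
go((*g,.15,-101.9),(*g,.016,-101.9))
I=arm.get_image("side");cv2.imwrite("pics/s12.png",cv2.resize(I[205:365,210:410],None,fx=4,fy=3.5))
E
```

```text
[ 0.39293069 -0.17598906]
t 14.75 tcp [ 0.5892 -0.0467  0.1594] zang -89.95 x [ 0.006  0.002 -1.   ] F [-0.1  0.2  0.5] w 0.085 q [-0.04  0.54  0.07  1.78 -0.05  0.82 -1.52]
(np.float64(0.39293069450653956), np.float64(-0.1759890576965146), 0.15, -101.9) shift [ 0.008  -0.1965  0.1291] turn 11.9
(np.float64(0.39293069450653956), np.float64(-0.1759890576965146), 0.016, -101.9) shift [ 0.142  -0.1972  0.1294] turn 11.9
```

View pics/s12.png

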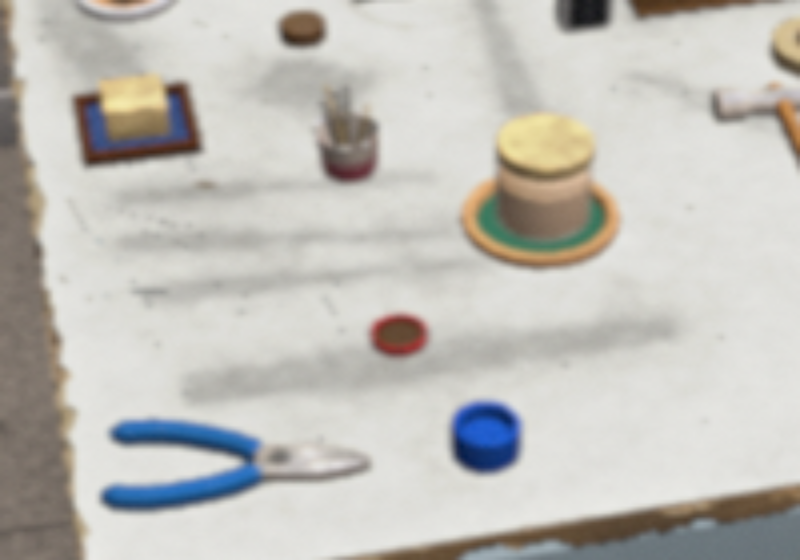

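Call:
arm_command(
  rows=[0.085,0,-0.197,0.129,12,0.085,0,-0.197,0.129,12,0.085,0,-0.197,0.129,12,0.085,0,-0.197,0.129,12,0.085,0,-0.197,0.129,12,0.085,0,-0.197,0.129,12,0.085,0.03,-0.197,0.129,12,0.085,0.03,-0.197,0.129,12],
)

```text
time: 15.6
tool_pos: [0.3901, -0.1748, 0.1241]
ee_rot: [0.55, 0.447, -0.549, 0.444]
contact_force: [0.2, 1.3, 0.4]
grip_width: 0.085
```

```bash
python3 g.py .393 -.176 .015 -101.9
```

```text
t 15.6 tcp [ 0.3901 -0.1748  0.1241] zang -101.93 x [-0.002  0.003 -1.   ] F [0.2 1.3 0.4] w 0.085 q [ 0.23  0.4   0.11  2.21 -0.09  0.53 -1.36]
[0.393, -0.176, 0.015, -101.9] shift [0.1091 0.0034 0.0009] turn -0.0
```

Call:
arm_command(
  rows=[0.085,0.05,0.003,0.001,0,0.085,0.08,0.003,0.001,0,0.085,0.1,0.003,0.001,0,0.085,0.108,0.003,0.001,0,0.085,0.108,0.003,0.001,0],
)

```text
time: 16.1
tool_pos: [0.3924, -0.1755, 0.0155]
ee_rot: [-0.549, -0.448, 0.549, -0.443]
contact_force: [0.6, -0.6, 0.5]
grip_width: 0.0849
```

```bash
python3 - <<'E'
from h import *
from g import go
go((.393,-.176,.015,-101.9))
I=arm.get_image("side");cv2.imwrite("pics/s13.png",cv2.resize(I[265:375,210:340],None,fx=6,fy=5))
I=arm.get_image("top");cv2.imwrite("pics/t13.png",cv2.resize(I[235:345,380:480],None,fx=5,fy=5))
E
```

```text
t 16.1 tcp [ 0.3924 -0.1755  0.0155] zang -101.9 x [-0.004  0.004 -1.   ] F [ 0.6 -0.6  0.5] w 0.0849 q [ 0.28  0.62  0.05  2.3  -0.13  0.23 -1.33]
(0.393, -0.176, 0.015, -101.9) shift [0.0005 0.0007 0.0003] turn 0.0
```

View pics/s13.png

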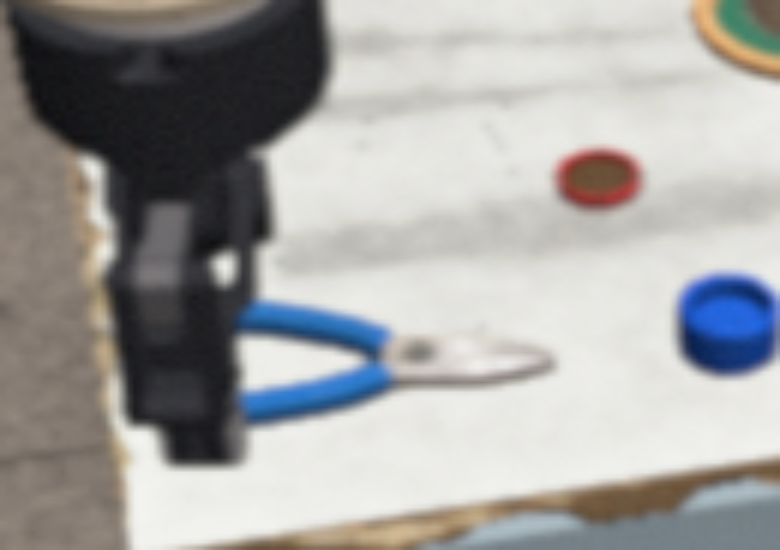

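View pics/t13.png

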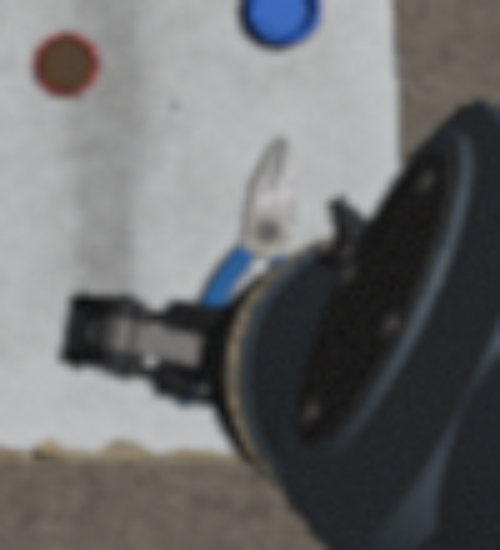

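```bash
python3 - <<'E'
from h import *
for u in (237.5,244,250.5): print(ray("side",(u,357.5),.004),ray("side",(u,352),.012))
E
```

```text
[ 0.37232771 -0.21162535  0.004     ] [ 0.37360555 -0.20762231  0.012     ]
[ 0.38209696 -0.2139114   0.004     ] [ 0.38335308 -0.20990533  0.012     ]
[ 0.39186254 -0.21619658  0.004     ] [ 0.39309692 -0.2121875   0.012     ]
```

Call:
arm_command(
  rows=[0.04,0,0,0,0,0.04,0,0,0,0,0.04,0,0,0,0,0.04,0,0,0,0,0.04,0,0,0,0,0.04,0,0,0,0,0.04,0,0,0,0],
  squeeze=60,
)

```text
time: 16.9
tool_pos: [0.3935, -0.1761, 0.018]
ee_rot: [0.55, 0.446, -0.548, 0.445]
contact_force: [-2.5, 2.5, 19.6]
grip_width: 0.0452
```

```bash
python3 - <<'E'
from h import *
from g import go
go((.393,-.176,.15,-101.9))
I=arm.get_image("side");cv2.imwrite("pics/s14.png",cv2.resize(I[265:375,210:340],None,fx=6,fy=5))
E
```

```text
t 16.9 tcp [ 0.3935 -0.1761  0.018 ] zang -101.92 x [ 0.     0.003 -1.   ] F [-2.5  2.5 19.6] w 0.0452 q [ 0.28  0.62  0.05  2.3  -0.13  0.23 -1.33]
(0.393, -0.176, 0.15, -101.9) shift [-0.132  -0.0006 -0.0003] turn -0.0
```

View pics/s14.png

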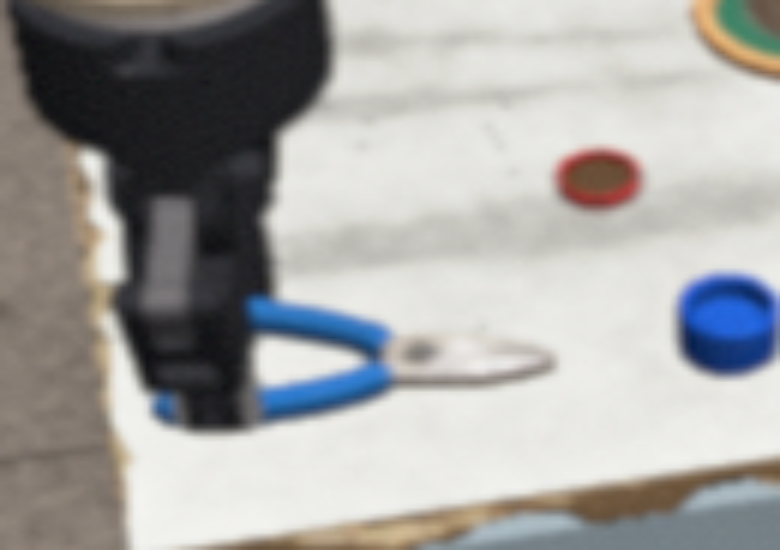

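Call:
arm_command(
  rows=[0.04,-0.03,0,0,0,0.04,-0.07,0,0,0,0.04,-0.11,0,0,0,0.04,-0.13,0,0,0,0.04,-0.13,0,0,0],
)

```text
time: 17.45
tool_pos: [0.3948, -0.1769, 0.1508]
ee_rot: [0.551, 0.444, -0.547, 0.446]
contact_force: [0.7, 0.2, -0.4]
grip_width: 0.0446
```

```bash
python3 g.py .5699 .199 .15 -93.5
```

```text
t 17.45 tcp [ 0.3948 -0.1769  0.1508] zang -101.92 x [ 0.006  0.001 -1.   ] F [ 0.7  0.2 -0.4] w 0.0446 q [ 0.21  0.36  0.13  2.18 -0.09  0.61 -1.37]
[0.5699, 0.199, 0.15, -93.5] shift [ 0.0024  0.0937 -0.404 ] turn -8.4
```

Call:
arm_command(
  rows=[0.04,0,0.094,-0.404,-8.4,0.04,0,0.094,-0.404,-8.4,0.04,0,0.094,-0.404,-8.4,0.04,0,0.094,-0.404,-8.4,0.04,0,0.094,-0.404,-8.4,0.04,0,0.094,-0.404,-8.4,0.04,0,0.094,-0.404,-8.4,0.04,0,0.094,-0.404,-8.4,0.04,0,0.094,-0.404,-8.4,0.04,0,0.094,-0.404,-8.4,0.04,0,0.094,-0.404,-8.4],
)

```text
time: 18.55
tool_pos: [0.5694, 0.1978, 0.1512]
ee_rot: [0.516, 0.483, -0.514, 0.485]
contact_force: [-0.3, -0.3, -0.2]
grip_width: 0.0446
```

```bash
python3 - <<'E'
from h import *
from g import go
go((.5699,.199,.05,-93.5),(.5699,.199,.03,-93.5))
I=arm.get_image("side");cv2.imwrite("pics/s15.png",cv2.resize(I[120:260,250:430],None,fx=4.4,fy=4))
E
```

```text
t 18.55 tcp [0.5694 0.1978 0.1512] zang -93.53 x [ 0.004 -0.    -1.   ] F [-0.3 -0.3 -0.2] w 0.0446 q [-0.47  0.56  0.1   1.76 -0.07  0.82 -1.98]
(0.5699, 0.199, 0.05, -93.5) shift [ 1.012e-01  1.000e-04 -1.200e-03] turn -0.0
(0.5699, 0.199, 0.03, -93.5) shift [ 0.1212  0.     -0.0012] turn -0.0
```

View pics/s15.png

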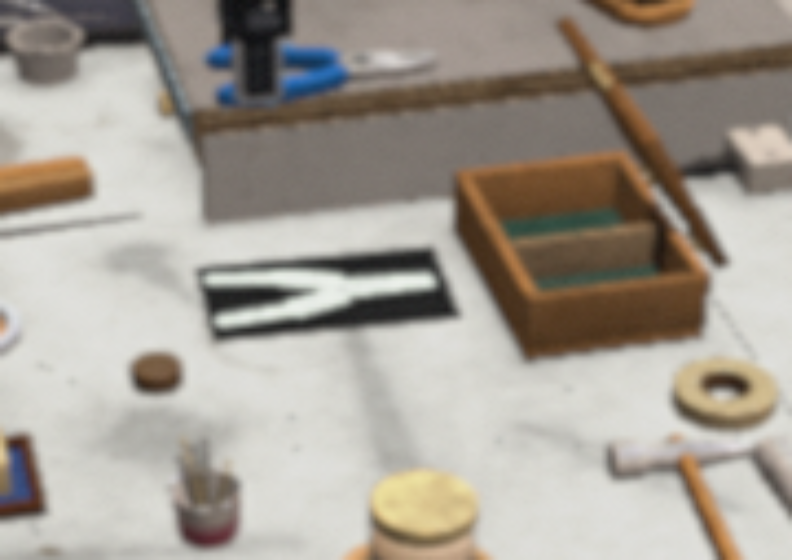

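```bash
python3 - <<'E'
from h import *
print(ray("side",(296.6,174.5),0)); 
for z in(.05,.07,.09):print(z,ray("side",(296.6,150),z))
E
```

```text
[0.56028966 0.28660376 0.        ]
0.05 [0.56658774 0.30945707 0.05      ]
0.07 [0.56076109 0.2750343  0.07      ]
0.09 [0.55493444 0.24061153 0.09      ]
```

Call:
arm_command(
  rows=[0.04,0.05,0,-0.0012,0,0.04,0.08,0,-0.0012,0,0.04,0.1,0,-0.0012,0,0.04,0.1,0,-0.0012,0,0.04,0.1,0,-0.0012,0],
)

```text
time: 19.1
tool_pos: [0.5699, 0.1968, 0.052]
ee_rot: [0.517, 0.482, -0.515, 0.485]
contact_force: [1.0, 0.6, -1.7]
grip_width: 0.0446
```

```bash
python3 - <<'E'
from h import *
from g import go
go((.5699,.199,.025,-93.5),(.5699,.199,.022,-93.5))
I=arm.get_image("side");cv2.imwrite("pics/s16.png",cv2.resize(I[130:230,270:390],None,fx=6.4,fy=6))
I=arm.get_image("top");cv2.imwrite("pics/t16.png",cv2.resize(I[140:260,180:300],None,fx=5,fy=5))
E
```

```text
t 19.1 tcp [0.5699 0.1968 0.052 ] zang -93.71 x [ 0.004 -0.001 -1.   ] F [ 1.   0.6 -1.7] w 0.0446 q [-0.46  0.69  0.08  1.84 -0.08  0.61 -1.97]
(0.5699, 0.199, 0.025, -93.5) shift [ 0.027  -0.0003 -0.0022] turn -0.2
(0.5699, 0.199, 0.022, -93.5) shift [ 0.03   -0.0003 -0.0023] turn -0.2
```

View pics/s16.png

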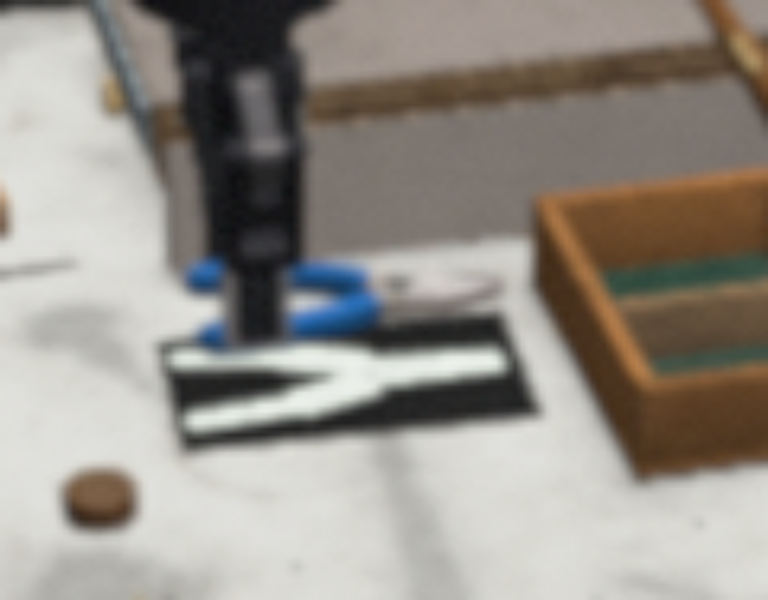

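View pics/t16.png

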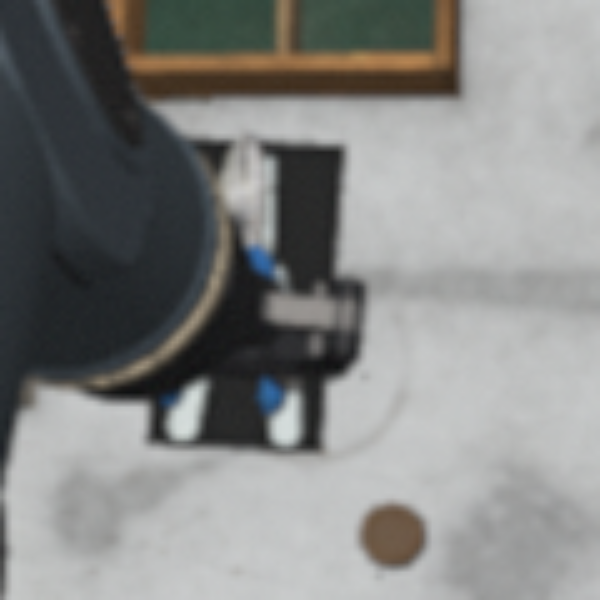

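```bash
python3 - <<'E'
from h import *
def d(x,y,z): return ray("side",((x+.5)/6.4-.5+270,(y+.5)/6-.5+130),z)[:2]
def b(x,y,z): return ray("top",((x+.5)/5-.5+180,(y+.5)/5-.5+140),z)[:2]
def show(nm,e1,e2,t):
    m=(e1+e2)/2;v=t-m;u=v/np.linalg.norm(v)
    print(nm,e1.round(4),e2.round(4),t.round(4),"len",np.linalg.norm(v).round(4),"deg",np.degrees(np.arctan2(u[1],u[0])).round(2),"mid",((m+t)/2).round(4))
show("cut side",d(188,275,.04),d(200,335,.04),d(502,287,.04))
show("out side",d(170,360,.004),d(186,426,.004),d(504,360,.004))
print("tip top",b(249,136,.04),"grip end right",b(270,412,.04),"outline: ends",b(183,440,.004),b(285,445,.004),"rightjaw edge",b(276,155,.004))
E
```

```text
cut side [0.5541 0.2194] [0.5505 0.1805] [0.6541 0.1869] len 0.1026 deg -7.33 mid [0.6032 0.1934]
out side [0.5468 0.2206] [0.5441 0.1783] [0.6574 0.1937] len 0.1121 deg -2.95 mid [0.6014 0.1965]
tip top [0.65539425 0.19148485] grip end right [0.55083448 0.18130796] outline: ends [0.54614837 0.22189404] [0.54393855 0.18268724] rightjaw edge [0.65801031 0.18860537]
```

Call:
arm_command(
  rows=[0.04,0.015,0,-0.003,0,0.04,0.025,0,-0.003,0,0.04,0.0265,0,-0.003,0,0.04,0.0265,0,-0.003,0],
)

```text
time: 19.6
tool_pos: [0.5707, 0.2006, 0.0258]
ee_rot: [0.517, 0.483, -0.514, 0.485]
contact_force: [0.5, 0.6, -0.8]
grip_width: 0.0447
```

```bash
python3 - <<'E'
from h import *
from g import go
go((.5699,.199,.022,-93.5))
I=arm.get_image("side");cv2.imwrite("pics/s17.png",cv2.resize(I[150:220,280:380],None,fx=8,fy=8,interpolation=cv2.INTER_CUBIC))
I=arm.get_image("top");cv2.imwrite("pics/t17.png",cv2.resize(I[160:235,200:275],None,fx=8,fy=8,interpolation=cv2.INTER_CUBIC))
E
```

```text
t 19.6 tcp [0.5707 0.2006 0.0258] zang -93.66 x [ 0.005 -0.    -1.   ] F [ 0.5  0.6 -0.8] w 0.0447 q [-0.46  0.73  0.07  1.85 -0.08  0.56 -1.97]
(0.5699, 0.199, 0.022, -93.5) shift [ 0.0038 -0.0007  0.0016] turn -0.2
```

View pics/s17.png

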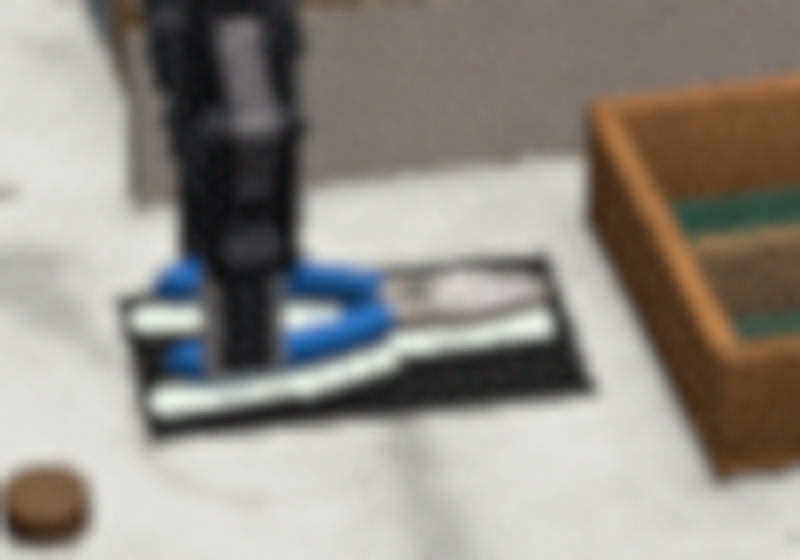

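View pics/t17.png

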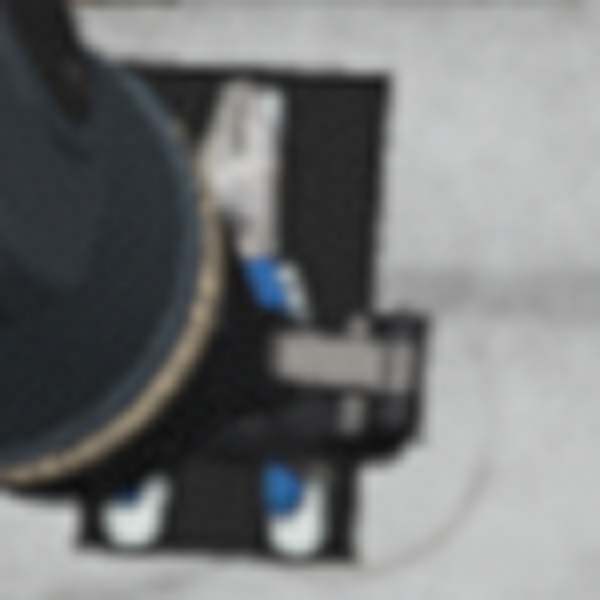

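```bash
cat > k.py <<'E'
from h import *
def d(x,y,z): return ray("side",((x+.5)/8-.5+280,(y+.5)/8-.5+150),z)[:2]
def b(x,y,z): return ray("top",((x+.5)/8-.5+200,(y+.5)/8-.5+160),z)[:2]
def show(nm,e1,e2,t):
    m=(e1+e2)/2;v=t-m;u=v/np.linalg.norm(v)
    print(nm,e1.round(4),e2.round(4),t.round(4),"len",np.linalg.norm(v).round(4),"deg",np.degrees(np.arctan2(u[1],u[0])).round(2),"mid",((m+t)/2).round(4))
E
python3 - <<'E'
from k import *
show("cut side",d(158,282,.014),d(170,360,.014),d(548,290,.014))
show("out side",d(130,320,.004),d(148,402,.004),d(555,325,.004))
print("top tip",b(240,83,.014),"right end",b(282,512,.014),b(265,490,.014),b(300,490,.014))
print("out: tip",b(253,85,.004),"L,R of tip",b(283,95,.004),"ends",b(130,548,.004),b(297,555,.004))
E
```

```text
cut side [0.5545 0.2224] [0.5505 0.1849] [0.6566 0.1936] len 0.1046 deg -5.56 mid [0.6045 0.1986]
out side [0.5461 0.2208] [0.5435 0.1814] [0.6581 0.1911] len 0.1138 deg -5.05 mid [0.6014 0.1961]
top tip [0.65663586 0.19669102] right end [0.55209817 0.18429351] [0.55740082 0.18844714] [0.55733933 0.18013108]
out: tip [0.65890447 0.19567851] L,R of tip [0.65633177 0.18830074] ends [0.54525906 0.22261421] [0.54328557 0.18250573]
```

```bash
python3 - <<'E'
from k import *
k=[d(118,300,.004),d(550,257,.004),d(594,393,.004),d(152,438,.004)]
print(np.round(k,4),np.mean(k,0))
E
python3 g.py .569 .199 .022 -93.5
```

```text
[[0.5447 0.2312]
 [0.6655 0.2239]
 [0.6598 0.1575]
 [0.5413 0.1649]] [0.60284411 0.1943874 ]
t 19.7 tcp [0.5712 0.2007 0.0265] zang -93.66 x [ 0.006  0.    -1.   ] F [ 1.   0.7 -0.5] w 0.0448 q [-0.46  0.73  0.07  1.85 -0.08  0.56 -1.97]
[0.569, 0.199, 0.022, -93.5] shift [ 0.0045 -0.0021  0.0018] turn -0.2
```

Call:
arm_command(
  rows=[0.04,0.0,-0.0017,0.0017,0,0.04,0.0015,-0.0017,0.0017,0,0.04,0.003,-0.0017,0.0017,0,0.04,0.004,-0.0017,0.0017,0,0.04,0.0045,-0.0017,0.0017,0,0.04,0.0045,-0.0017,0.0017,0],
)

```text
time: 20.3
tool_pos: [0.5695, 0.1991, 0.0223]
ee_rot: [0.517, 0.482, -0.514, 0.485]
contact_force: [-0.3, -1.7, 4.2]
grip_width: 0.0447
```

```bash
python3 - <<'E'
from h import *
from g import go
go((.569,.199,.022,-93.5))
I=arm.get_image("side");cv2.imwrite("pics/s18.png",cv2.resize(I[150:220,280:380],None,fx=8,fy=8,interpolation=cv2.INTER_CUBIC))
I=arm.get_image("top");cv2.imwrite("pics/t18.png",cv2.resize(I[160:235,200:275],None,fx=8,fy=8,interpolation=cv2.INTER_CUBIC))
E
```

```text
t 20.3 tcp [0.5695 0.1991 0.0223] zang -93.67 x [ 0.006  0.    -1.   ] F [-0.3 -1.7  4.2] w 0.0447 q [-0.46  0.74  0.07  1.86 -0.08  0.55 -1.97]
(0.569, 0.199, 0.022, -93.5) shift [ 0.0003 -0.0004  0.0001] turn -0.2
```

View pics/s18.png

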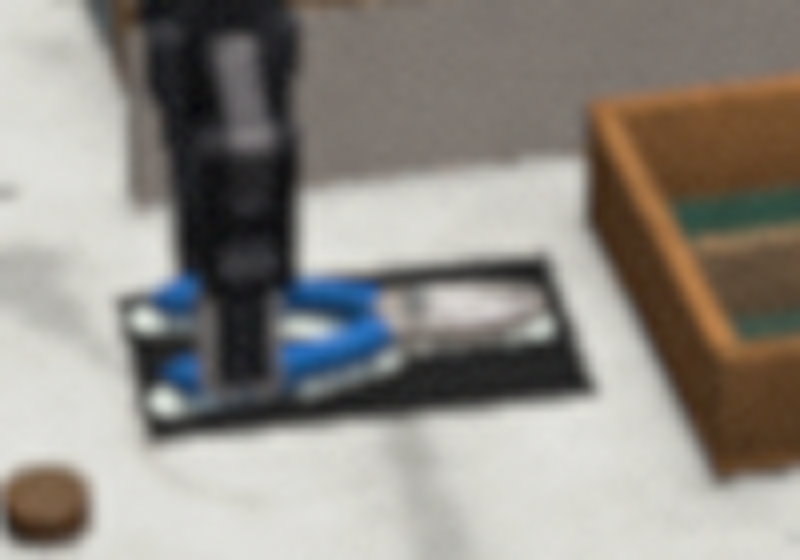

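View pics/t18.png

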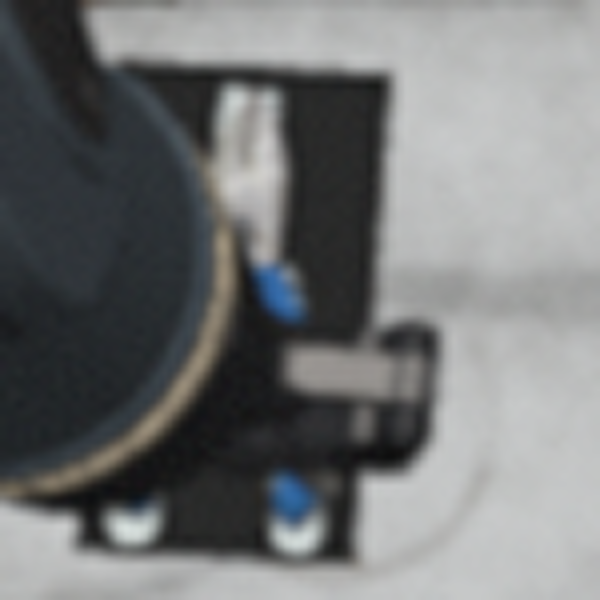

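```bash
python3 - <<'E'
from k import *
show("cut side",d(155,300,.010),d(165,372,.010),d(548,303,.010))
show("out side",d(130,320,.004),d(148,402,.004),d(555,325,.004))
print("top tip",b(255,85,.010),"right end",b(292,522,.010), "out tip",b(253,82,.004),"end",b(297,557,.004))
E
```

```text
cut side [0.5531 0.2199] [0.5491 0.1855] [0.6566 0.1932] len 0.1059 deg -5.13 mid [0.6038 0.198 ]
out side [0.5461 0.2208] [0.5435 0.1814] [0.6581 0.1911] len 0.1138 deg -5.05 mid [0.6014 0.1961]
top tip [0.65722331 0.19391088] right end [0.55032032 0.18267068] out tip [0.6596555  0.19569557] end [0.54280284 0.18249557]
```

Call:
arm_command(
  rows=[0.04,-0.002,0,0.0,0,0.04,-0.002,-0.002,0.0,0,0.04,-0.002,-0.002,0.0,0,0.04,0.0,-0.002,0.0,0,0.04,0.0,-0.002,0.0,0,0.068,0,-0.002,0,0,0.068,0,-0.002,0,0,0.068,0,-0.002,0,0,0.068,0,-0.002,0,0,0.068,-0.04,-0.002,0,0,0.07,-0.09,-0.002,0,0,0.07,-0.13,-0.002,0,0],
)

```text
time: 21.6
tool_pos: [0.5668, 0.1991, 0.1544]
ee_rot: [0.518, 0.482, -0.514, 0.485]
contact_force: [0.7, 0.4, 0.0]
grip_width: 0.07
```

```bash
python3 g.py .45 .0 .2 -90
```

```text
t 21.6 tcp [0.5668 0.1991 0.1544] zang -93.67 x [ 0.007  0.001 -1.   ] F [0.7 0.4 0. ] w 0.07 q [-0.48  0.56  0.1   1.76 -0.07  0.82 -1.98]
[0.45, 0.0, 0.2, -90.0] shift [-0.0465 -0.1035  0.2062] turn -3.7
```

Move the arm clear to the right so that the top camera sees everything.

Call:
arm_command(
  rows=[0.07,-0.08,0,0,0,0.07,-0.08,0,0,0,0.07,-0.08,-0.1,0.4,0,0.07,-0.08,-0.1,0.4,0,0.07,-0.08,-0.1,0.4,0,0.07,-0.08,-0.1,0.4,0,0.07,-0.08,-0.1,0.4,0,0.07,-0.08,-0.1,0.4,0,0.07,-0.08,-0.1,0.4,0,0.07,-0.08,-0.1,0.4,0,0.07,-0.08,-0.1,0.4,0,0.07,-0.08,-0.1,0.4,0],
)

```text
time: 22.8
tool_pos: [0.4398, -0.196, 0.2335]
ee_rot: [0.519, 0.481, -0.515, 0.484]
contact_force: [-0.5, 0.6, -0.8]
grip_width: 0.0702
```

```bash
python3 - <<'E'
from h import *
from g import go
go()
I=arm.get_image("side");cv2.imwrite("pics/side9.png",I);cv2.imwrite("pics/s19.png",cv2.resize(I[150:220,280:380],None,fx=8,fy=8,interpolation=cv2.INTER_CUBIC))
I=arm.get_image("top");cv2.imwrite("pics/top9.png",I);cv2.imwrite("pics/t19.png",cv2.resize(I[160:235,200:275],None,fx=8,fy=8,interpolation=cv2.INTER_CUBIC))
E
```

```text
t 22.8 tcp [ 0.4398 -0.196   0.2335] zang -93.95 x [ 0.007 -0.    -1.   ] F [-0.5  0.6 -0.8] w 0.0702 q [ 0.17  0.31  0.21  1.96 -0.08  0.88 -1.22]
```

View pics/s19.png

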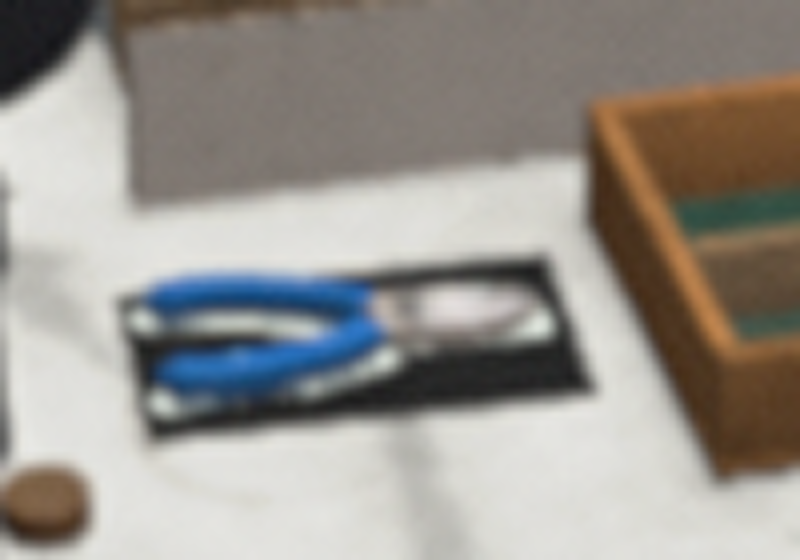

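View pics/t19.png

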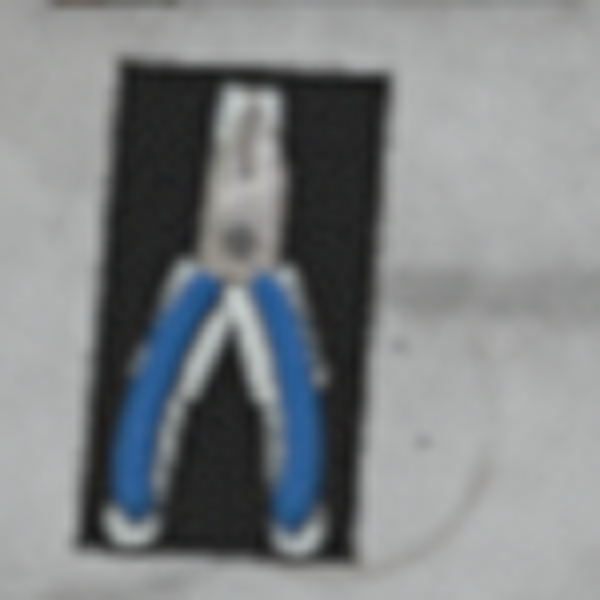

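View pics/top9.png

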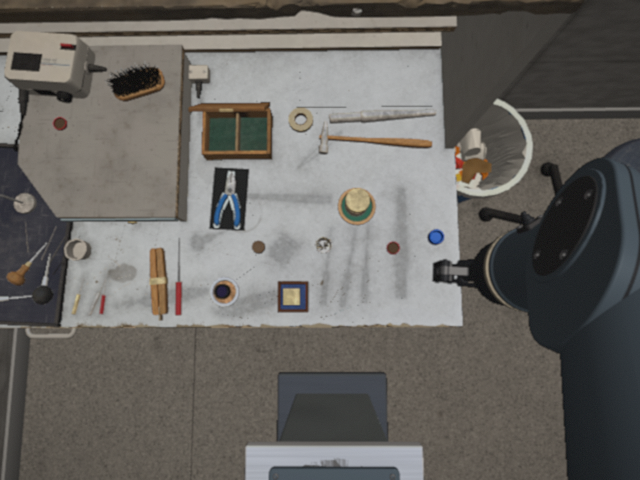

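```bash
python3 - <<'E'
from k import *
show("cut top",b(134,515,.010),b(294,528,.010),b(258,98,.010))
show("out top",b(130,548,.004),b(297,557,.004),b(253,85,.004))
show("cut side",d(148,298,.010),d(160,372,.010),d(540,303,.010))
show("out side",d(130,320,.004),d(148,402,.004),d(555,325,.004))
t=cv2.imread("pics/top9.png");s=cv2.imread("pics/side9.png")
f=lambda i,x,y,w=60,h=50:cv2.resize(i[y-h//2:y+h//2,x-w//2:x+w//2],(260,217),interpolation=cv2.INTER_CUBIC)
cv2.imwrite("pics/fin.png",np.vstack([np.hstack([f(t,293,296),f(t,224,291),f(t,356,204)]),np.hstack([f(s,244,238),f(s,241,200),f(s,345,255)])]))
E
```

```text
cut top [0.5523 0.2204] [0.5489 0.1822] [0.654  0.1931] len 0.1037 deg -4.52 mid [0.6023 0.1972]
out top [0.5453 0.2226] [0.5428 0.1825] [0.6589 0.1957] len 0.1151 deg -3.43 mid [0.6015 0.1991]
cut side [0.5514 0.2213] [0.5478 0.1858] [0.6545 0.1937] len 0.1053 deg -5.35 mid [0.602  0.1987]
out side [0.5461 0.2208] [0.5435 0.1814] [0.6581 0.1911] len 0.1138 deg -5.05 mid [0.6014 0.1961]
```

View pics/fin.png

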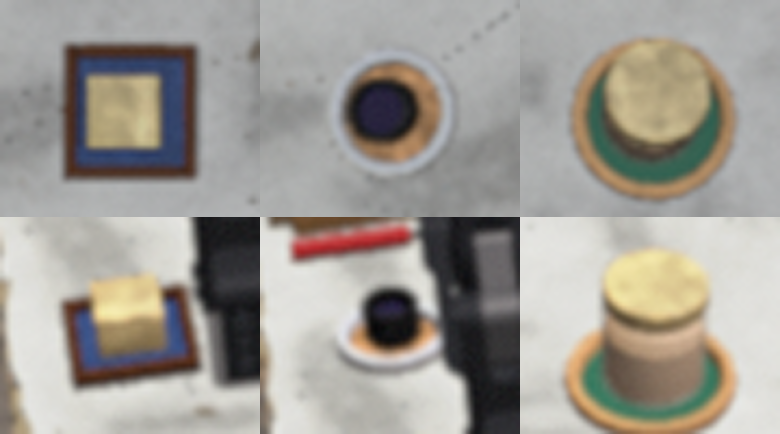

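```bash
python3 - <<'E'
from h import *
p=lambda x,y:(x/260*60+194,y/217*50+266)
print("loupe top",ray("top",p(124,110),.024),"dish rim",ray("top",p(132,111),.008),"px",p(124,110))
q=lambda x,y:((x)/260*60+211,(y-217)/217*50+175)
print("loupe top side",ray("side",q(131,304),.024),"dish rim",ray("side",(241.5,202.2),.008))
E
```

```text
loupe top [0.42480395 0.20199012 0.024     ] dish rim [0.42462296 0.20213291 0.008     ] px (222.6153846153846, 291.3456221198157)
loupe top side [0.42616488 0.19827015 0.024     ] dish rim [0.42476429 0.19525758 0.008     ]
```

```bash
python3 -c "
from workcell import arm
print(arm.close_job())"
```

```text
the job is handed in; nothing more can be done
None
```

I put all four things away in the order given and handed the job in at about 23 s. The arm had been moved clear and was touching nothing.

- **Block, loupe and jar:** the last pictures from both cameras show the block in the square tray, the black loupe in the cork dish and the jar upright in the green-floored dish. Each looks flat and inside its rim. The loupe is within about 1 mm of the dish centre from the top camera and about 3 mm from the side camera. The block and the jar I judged by eye.
- **Cutters:** they lie flat on the pad with their jaws on the outline's jaws. Their middle is about 1 mm off lengthwise and 2 to 3 mm off sideways, and they are turned about 0.3 to 1° from the outline.
- **Where the checks disagreed:** the two cameras differ by 2 to 4 mm in y near the pad, and they give the cutters' sideways error opposite signs (top −2 mm, side +2.6 mm). I therefore judged the placing by cutters against outline within each picture and left it there. Closing on the cutters briefly showed about 20 N upward on the wrist, under the limits.

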